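# Load two ball castors with a one-ball scoop

### The job

Using the scoop, carry steel balls from the tray one at a time and tip one ball into the cup of each of the two upturned castors, then stand the scoop upright on its wooden pad again and let go. Don't touch the balls with the gripper, don't spill any on the bench or tip one in from high above a cup, keep the spare balls in the tray, and leave the stapler, glue can and tape measure alone.

Things in the scene. Friction and masses are not known exactly. Their poses are not given: they have to be found in the camera images.
- scoop: One-ball scoop: bare aluminium pocket under an upright black handle, 112 mm tall, 46 long (heel x = -28 to tip x = +18), 28 wide, 120 g, standing freely on the pad. Origin: on its flat underside, mid-width, under the pocket; z up along the handle, x towards the open front. A ball aboard stays if the scoop is level or, better, leaned back (front raised) 10 to 20 degrees; tipped nose-down 15 to 30 degrees it rolls out.
- scoop_grip (a point): Middle of the handle, 90 mm above the underside. The handle is square, 18 x 18 mm, centred at x = -18 in the scoop's frame, from 62 to 112 mm height, on a neck 8 x 12 mm.
- scoop_tip (a point): Front edge of the scoop at its underside (x = +18). A ramp climbs from 1.9 mm height here to a crest 4.2 mm high at x = +12. A ball rolls away from the ramp unless trapped against a tray wall: slide the scoop along the tray floor until the tip meets the wall (a push of some newtons); the ball climbs and lies just behind the crest, and rolls in when the scoop leans back.
- scoop_pocket (a point): Where the centre of a ball aboard is (within about 15 mm), 13 mm above the underside at x = -2. The pocket takes one ball: its floor falls from the crest (x = +12) to 2.2 mm height at the back wall (x = -14); side walls 13 mm high, 23 mm apart inside, run from x = -18 to +8.
- pad: Square brown wooden pad, 110 x 110 x 6 mm, fixed on the bench, where the scoop stands. Origin: centre of its underside.
- tray: Square open plastic tray, grey walls and white floor, 150 x 150 mm outside, 142 x 142 mm inside, walls 4 mm thick, upright, 30 mm high, floor 6 mm above the bench; fixed to the bench. Origin: centre of its underside; x and y along its sides.
- ball0_center (a point): Centre of a polished steel ball, 20 mm in diameter, 33 g, slippery, free to roll on the tray floor. There are four, all alike: any may be used.
- ball1_center (a point): Centre of a polished steel ball, 20 mm in diameter, 33 g, slippery, free to roll on the tray floor. There are four, all alike: any may be used.
- ball2_center (a point): Centre of a polished steel ball, 20 mm in diameter, 33 g, slippery, free to roll on the tray floor. There are four, all alike: any may be used.
- ball3_center (a point): Centre of a polished steel ball, 20 mm in diameter, 33 g, slippery, free to roll on the tray floor. There are four, all alike: any may be used.
- castor0_seat (a point): One of two like upturned steel castors fixed to the bench: square plate 64 x 64 x 4 mm with an upright flared cup, rim 32 mm above the bench, mouth 45 mm wide inside, narrowing to a small flat bottom that centres one ball. This point is where a seated ball's centre comes to rest: on the cup's axis, 19 mm above the bench, 13 mm below the rim.
- castor1_seat (a point): One of two like upturned steel castors fixed to the bench: square plate 64 x 64 x 4 mm with an upright flared cup, rim 32 mm above the bench, mouth 45 mm wide inside, narrowing to a small flat bottom that centres one ball. This point is where a seated ball's centre comes to rest: on the cup's axis, 19 mm above the bench, 13 mm below the rim.
- stapler: Bystander: dark air stapler, 190 mm long, 90 mm high, lying on the bench. Origin: centre of its underside. Leave alone.
- glue: Bystander: can of glue, 68 mm wide, 120 mm tall. Origin: centre of its underside. Leave alone.
- tape: Bystander: tape measure, 65 x 34 x 62 mm. Origin: centre of its underside. Leave alone.
Not all that is in view belongs to the job. Of the things that look like the scoop, the smallest one is meant.

How it is judged:
By the outcome, as a careful person would: the job done as asked, in the order asked, and still so for the second after the job is handed in, with the robot touching nothing.
It also fails if it takes over 72 s, if anything falls off the work surface, if the arm or the gripper's body presses on something with over 40 N, if the wrist force passes 120 N, or if a joint passes its speed limit or range.

### The arm

A 7-joint arm with a two-finger parallel gripper is mounted at the origin on the work surface. World frame = base frame: x ahead of the robot, y to its left, z up, the work surface at z = 0. Lengths are in m, angles in degrees, forces in N, time in s.
With the tool pointing down it reaches from about 0.425 to 0.95 m from the base axis. Payload 16.7 kg.
Tool frame: the origin (TCP) lies between the finger pads; the fingertips stand 11 mm ahead of it and the grasp point (between the pads) lies 8 mm behind it; z points along the fingers, y is the line along which they close (so a half turn about z gives the same grasp; the last joint's range is limited). The gripper opens to 94 mm and grips with 3 to 60 N. Pads are 16 mm wide; open, the fingers measure 119 mm over their backs; the gripper's body (75 mm by 177 mm) begins 78 mm behind the grasp point.
Start: joints at [57.038, 24.414, 4.234, 92.017, -1.954, 63.644, -3.845], TCP at [0.279, -0.615, 0.189] pointing down, gripper open.
Joint ranges: [-163.25, 163.25], [-28.42, 122.38], [-70.27, 78.77], [12.13, 141.07], [-58.53, 238.53], [9.26, 117.41], [-156.51, 156.51]. Speed limits (degrees/s): [108.29, 108.29, 136.94, 136.94, 172.46, 172.46, 172.46].

### API

Orientations are given as [roll, pitch, yaw] about the fixed x, y, z axes, in that order (R = Rz(yaw) Ry(pitch) Rx(roll)).
In Python, from rig import sensors, vision, workorder gives the robot as it stands. The module is installed in compiled form; this text tells all that it offers.
- The arm moves only by the tool arm_command, never from a script. Its argument "rows" is a list that holds one entry, the list of rows, each a list of 7 numbers: the shift along the tool's x, y, z in m, then the turn, a rotation vector about the tool's x, y, z in rad, then the finger opening in m, from 0 to 0.094. A call has 1 to 20 rows; each row is the pose to reach, as a shift and turn from the pose commanded when the call began, along the tool's axes at that moment; what a row does not reach only later rows make up. A row lasts 1/10 s, in which the tool goes at most 50 mm and 8.59 degrees, less where a joint would pass 70% of its speed; a pose out of reach is approached as far as the arm can. A call with a gripper value outside its range is refused whole. The fingers move at their own pace and stop on an object; the grip force is fixed at half the most. Time passes only in rows, so rows that repeat a pose let the fingers close. It gives the time, the measured TCP pose, the force, the opening and the grip force at its end, in the units of the state.
- sensors.get_state(): the state, without advancing time (a new reading comes with each control period).
- vision.read_camera(name): name is "side" or "top" or "wrist"; returns the picture (400x640x3 uint8, red, green, blue); there is no depth.
- vision.calibration(name): a dict with "camera_matrix" (3x3 intrinsics, pixels), "dist_coeffs" ([k1, k2, p1, p2, k3] as OpenCV has them; the pictures are not rectified), "R" (3x3) and "t" (3): a world point X has camera coordinates R X + t. Camera axes: x right, y down, z forward; pixel columns grow to the right and rows downward; lengths in m; the calibration is good to about 2 mm. A picture is of the moment at which its call begins: read the wrist's pose just before it. calibration takes no time and is no camera call; for the wrist camera it gives the pose at the moment of the call.
- workorder.sign_off(): hands the job in; it is judged then, once.
Trained networks look in the newest picture that a camera, given by its name, has taken for a name from the list of things; names that differ only in an ending like _2 or _b are one class to them, and where a whole thing is asked for, a point or a joint stands for the part that bears it (a point fixed in the world has none). Each returns a list of dicts, best first, with "p" (0 to 1); they miss things now and then, are a little off and sometimes report something else, mostly with a low value. They report only what shows in the picture. A call takes as long as a camera call. They do not tell look-alikes from the thing itself.
- vision.outline_of(camera, query): "region" (400x640 bool, what is visible of it) and "rect" ([left, top, width, height] in pixels, round what is visible of it).
The state is a dict: "t": time; "q": joint angles; "qd": joint speeds; "tau": joint torques, N m; "ee_pos": TCP position; "tcp_rot": TCP orientation; "ft_force": force on the tool from outside, world axes, zero at the start; "moment": the same for the moment, N m; "grip_width": finger opening in m; "gripper_force": force on a finger pad.
Only numpy, scipy, OpenCV 4.12 (cv2) and the standard library are available. Lean on these libraries where they do the work, as an engineer would, in place of code of your own. Each camera call takes 0.05 s, during which the arm holds its last target. There are 200 camera calls.

## Working session

There is one attempt and no reset: what is moved stays moved. The work goes in short steps, Python scripts to look and compute and a tool call to move; the robot and the scene stay as the last step left them, time stands still between calls to the robot, and variables do not carry over. Pictures are saved under pics/ and viewed, at most 10 in all, crops included, and the job is handed in when it is done.

Besides the shell and the picture viewer there is one more tool, called after ">>>" by a JSON object that holds its "api" and its "payload". arm_command: Moves the arm, as the interface text tells. Its arguments: {"type":"object","properties":{"rows":{"type":"array","items":{"type":"array","items":{"type":"array","items":{"type":"number"}}}}},"required":["rows"]}

```bash
ls; mkdir -p pics; python3 - <<'E'
from rig import sensors, vision
import cv2,numpy as np
s=sensors.get_state(); print(s['t'],s['ee_pos'],s['tcp_rot'],s['grip_width'],s['ft_force'])
ims=[]
for n in ['top','side']:
    im=vision.read_camera(n); cv2.imwrite(f'pics/{n}0.png',im[:,:,::-1])
    c=vision.calibration(n); print(n,(-np.array(c['R']).T@c['t']).round(3),np.round(c['camera_matrix'],1).tolist(),np.round(c['dist_coeffs'],3))
    for q in ['scoop','pad','tray','ball0_center','castor0_seat','stapler','glue','tape']:
        print(n,q,[(round(float(d['p']),2),d['rect']) for d in vision.outline_of(n,q)])
print(s['t'],sensors.get_state()['t'])
E
```

```text
pics
0.0 [ 0.27857336 -0.61432678  0.18856889] [-1.79926204e+02  7.66559497e-03  2.43946283e+01] 0.09357904986780118 [-0.41967991  0.84757151  1.32007361]
top [ 0.467 -0.056  1.115] [[415.1, 0.0, 322.4], [0.0, 415.1, 196.9], [0.0, 0.0, 1.0]] [0.026 0.    0.    0.    0.   ]
top scoop [(0.74, [457.4, 210.2, 34.0, 20.7]), (0.73, [404.3, 209.1, 21.8, 19.5]), (0.68, [398.3, 261.3, 34.5, 23.5])]
top pad [(0.97, [379.0, 196.3, 51.1, 46.6]), (0.53, [224.9, 214.9, 5.9, 7.8])]
top tray [(0.95, [198.6, 177.2, 74.2, 63.5])]
top ball0_center []
top castor0_seat [(0.82, [314.3, 155.7, 25.4, 25.9])]
top stapler [(0.89, [223.7, 70.9, 46.9, 79.6])]
top glue [(0.73, [363.9, 101.9, 32.0, 33.1])]
top tape [(0.73, [175.2, 268.2, 20.4, 33.5])]
side [0.473 0.765 0.955] [[489.0, 0.0, 327.0], [0.0, 489.0, 202.2], [0.0, 0.0, 1.0]] [-0.026  0.     0.     0.     0.   ]
side scoop [(0.69, [377.1, 112.4, 20.3, 57.8]), (0.68, [323.7, 82.3, 25.6, 50.5]), (0.59, [330.3, 124.9, 14.0, 37.6])]
side pad [(0.71, [316.3, 145.8, 44.3, 33.1])]
side tray [(0.66, [332.3, 124.2, 15.8, 35.5]), (0.6, [283.9, 262.2, 80.7, 73.6])]
side ball0_center [(0.51, [337.9, 280.5, 11.0, 10.1]), (0.26, [168.7, 246.0, 86.5, 59.8])]
side castor0_seat [(0.59, [272.1, 203.5, 25.9, 24.7])]
side stapler [(0.74, [171.1, 248.9, 82.1, 57.0]), (0.23, [318.2, 147.0, 39.9, 31.5])]
side glue [(0.9, [224.3, 143.3, 35.8, 44.0])]
side tape [(0.16, [272.1, 201.8, 24.8, 26.5])]
0.0 0.9
```

```bash
python3 - <<'E'
import cv2
a=cv2.imread('pics/top0.png')[60:320,150:510]; cv2.imwrite('pics/v1.png',cv2.resize(a,None,fx=2.2,fy=2.2,interpolation=cv2.INTER_CUBIC))
a=cv2.imread('pics/side0.png')[70:350,160:430]; cv2.imwrite('pics/v2.png',cv2.resize(a,None,fx=2.1,fy=2.1,interpolation=cv2.INTER_CUBIC))
E
```

```text
(no output)
```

View pics/v1.png

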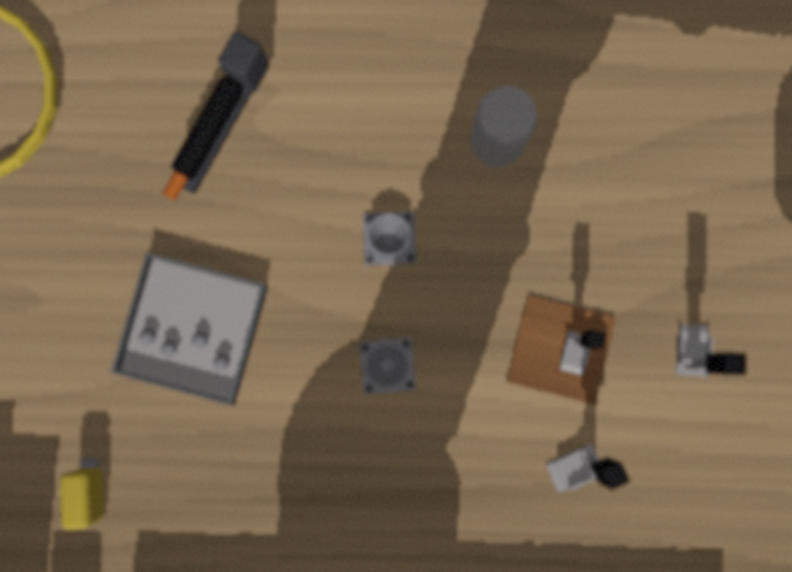

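View pics/v2.png

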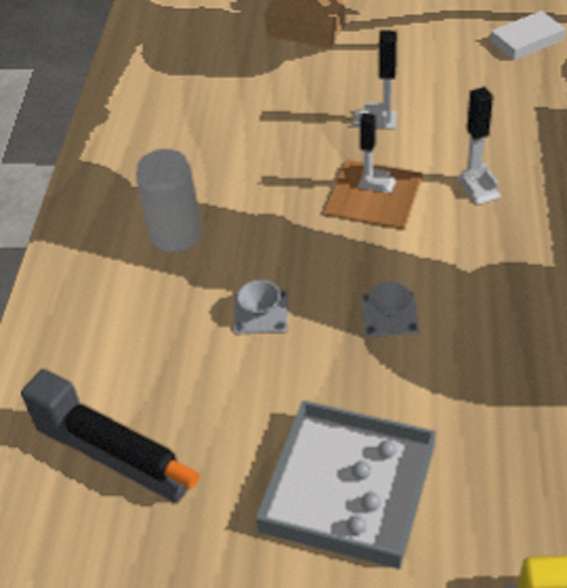

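The top view shows the small scoop on the pad at about full-image (411,219), with castors near (326,168) and (326,226). The four balls are in the tray around (218..252, 209..220). The side view agrees.

```bash
cat > h.py <<'E'
import numpy as np, cv2
from scipy.spatial.transform import Rotation as Ro
from rig import sensors, vision
def ray(c,uv):
    p=cv2.undistortPoints(np.array(uv,float).reshape(-1,1,2),np.array(c['camera_matrix']),np.array(c['dist_coeffs'])).reshape(-1,2)
    d=np.c_[p,np.ones(len(p))]@np.array(c['R']); o=-np.array(c['R']).T@np.array(c['t']); return o,d
def toz(c,uv,z):
    o,d=ray(c,uv); return o+d*((z-o[2])/d[:,2])[:,None]
def proj(c,X):
    return cv2.projectPoints(np.array(X,float).reshape(-1,1,3),cv2.Rodrigues(np.array(c['R'],float))[0],np.array(c['t'],float),np.array(c['camera_matrix']),np.array(c['dist_coeffs']))[0].reshape(-1,2)
def rot(rpy): return Ro.from_euler('xyz',rpy,degrees=True)
def tcp():
    s=sensors.get_state(); return np.array(s['ee_pos']),rot(s['tcp_rot'])
E
python3 - <<'E'
from h import *
c=vision.calibration('top')
f=lambda L,z:(toz(c,[(150+x/2.2,60+y/2.2) for x,y in L],z).round(4)).tolist()
print('tray rim',f([(150,255),(265,285),(235,403),(115,370)],.03))
print('balls',f([(150,327),(172,340),(203,330),(224,353)],.016))
print('castor rim',f([(389,236),(388,366)],.032))
print('pad',f([(530,294),(614,313),(596,403),(507,381)],.006))
print('scoop handle top',f([(594,340)],.118))
print('scoop front corners',f([(561,370),(583,374)],.008),f([(571,372),(578,335)],.008))
print('axis right',f([(300,300),(400,300),(300,400)],0))
c2=vision.calibration('side')
g=lambda L,z:(toz(c2,[(160+x/2.1,70+y/2.1) for x,y in L],z).round(4)).tolist()
print('side castor',g([(259,296),(391,299)],.032),'balls',g([(388,449),(362,470),(371,501),(357,525)],.016))
print('side tray',g([(304,405),(434,434),(400,565),(260,524)],.03), 'handletop',g([(368,118)],.118))
E
```

```text
tray rim [[0.6011, 0.2565, 0.03], [0.5679, 0.1164, 0.03], [0.4266, 0.1472, 0.03], [0.4622, 0.2922, 0.03]]
balls [[0.515, 0.2566, 0.016], [0.4999, 0.2292, 0.016], [0.5129, 0.192, 0.016], [0.4857, 0.1654, 0.016]]
castor rim [[0.6299, -0.0307, 0.032], [0.4748, -0.0333, 0.032]]
pad [[0.5663, -0.2027, 0.006], [0.5456, -0.3036, 0.006], [0.4371, -0.2828, 0.006], [0.4606, -0.1764, 0.006]]
scoop handle top [[0.5079, -0.2573, 0.118]]
scoop front corners [[0.4754, -0.2405, 0.008], [0.4713, -0.2667, 0.008]] [[0.4733, -0.2525, 0.008], [0.5179, -0.2605, 0.008]]
axis right [[0.5532, 0.0774, 0.0], [0.556, -0.0453, 0.0], [0.4311, 0.0735, 0.0]]
side castor [[0.6319, -0.029, 0.032], [0.4748, -0.0288, 0.032]] balls [[0.4744, 0.1689, 0.016], [0.5013, 0.1956, 0.016], [0.4907, 0.232, 0.016], [0.504, 0.2598, 0.016]]
side tray [[0.567, 0.1246, 0.03], [0.4259, 0.1575, 0.03], [0.4603, 0.3088, 0.03], [0.6004, 0.2696, 0.03]] handletop [[0.509, -0.2576, 0.118]]
```

```bash
cat >> h.py <<'E'
def cmd(pos,rpy):
    """shift and turn, tool axes, from present measured pose to target pose"""
    p,R=tcp(); T=rot(rpy)
    print('shift',R.inv().apply(np.array(pos)-p).round(4),'turn',(R.inv()*T).as_rotvec().round(4))
E
python3 - <<'E'
from h import *
cmd([.508,-.257,.24],[180,0,-10])
E
```

```text
shift [ 0.3565 -0.2311 -0.0507] turn [-1.000e-04 -0.000e+00  6.002e-01]
```

>>> {"api": "arm_command", "payload": {"rows": [[[0.03,-0.02,-0.05,0,0,0.1,0.094],[0.3565,-0.231,-0.051,0,0,0.6,0.094],[0.3565,-0.231,-0.051,0,0,0.6,0.094],[0.3565,-0.231,-0.051,0,0,0.6,0.094],[0.3565,-0.231,-0.051,0,0,0.6,0.094],[0.3565,-0.231,-0.051,0,0,0.6,0.094],[0.3565,-0.231,-0.051,0,0,0.6,0.094],[0.3565,-0.231,-0.051,0,0,0.6,0.094],[0.3565,-0.231,-0.051,0,0,0.6,0.094],[0.3565,-0.231,-0.051,0,0,0.6,0.094],[0.3565,-0.231,-0.051,0,0,0.6,0.094],[0.3565,-0.231,-0.051,0,0,0.6,0.094],[0.3565,-0.231,-0.051,0,0,0.6,0.094],[0.3565,-0.231,-0.051,0,0,0.6,0.094]]]}}

```text
t: 2.3
ee_pos: [0.5073, -0.2584, 0.2403]
tcp_rot: [180.0, 0.0, -10.1]
ft_force: [0.1, -0.3, -0.4]
grip_width: 0.094
gripper_force: 0.0
```

```bash
python3 - <<'E'
from h import *
s=sensors.get_state(); print(s['t'],s['ee_pos'],s['tcp_rot'],s['q'])
c=vision.calibration('wrist'); im=vision.read_camera('wrist'); cv2.imwrite('pics/w1.png',im[:,:,::-1])
print('cam',-np.array(c['R']).T@c['t'],c['R'][2])
for d in vision.outline_of('wrist','scoop'): print(d['p'],d['rect'])
# draw predicted handle square & base
Z=rot([0,0,170]); o=np.array([.508,-.257,.006])-Z.apply([-.018,0,0])
S=lambda L:proj(c,o+Z.apply(L))
for L in ([[-.027,-.009,.112],[-.009,-.009,.112],[-.009,.009,.112],[-.027,.009,.112]],[[-.028,-.014,0],[.018,-.014,0],[.018,.014,0],[-.028,.014,0]]):
    p=S(L);print(p.round().tolist()); cv2.polylines(im,[p.astype(int)],True,(255,0,0))
cv2.imwrite('pics/w1d.png',im[:,:,::-1])
E
```

```text
2.3 [ 0.50732908 -0.25840166  0.24026902] [ 1.79989478e+02  6.49179591e-03 -1.01064723e+01] [ 21.94947268  12.17621294  -1.6961434  102.23383025   0.4054125
  65.60020137 -79.98251419]
cam [ 0.57424689 -0.27008348  0.43629272] [-0.23178778  0.04112852 -0.97189653]
0.79 [310.3, 176.0, 20.3, 31.0]
0.58 [399.8, 147.6, 70.6, 66.1]
0.57 [315.4, 251.3, 54.3, 79.2]
[[311.0, 190.0], [311.0, 206.0], [327.0, 206.0], [327.0, 190.0]]
[[310.0, 176.0], [310.0, 206.0], [329.0, 206.0], [329.0, 175.0]]
```

View pics/w1d.png

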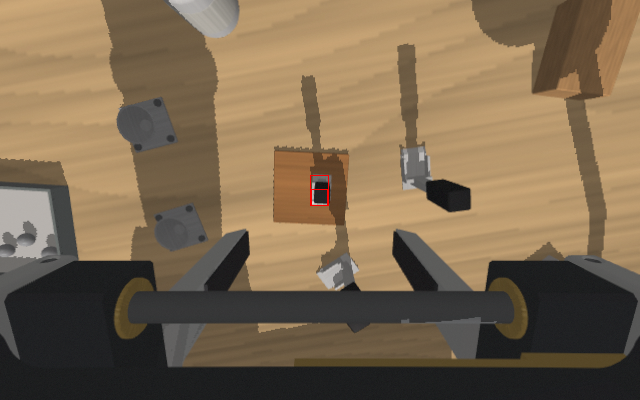

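The scoop and its predicted outline (310..329, 175..206) overlap closely. I'll check the handle's dark blob numerically before the grasp.

```bash
python3 - <<'E'
from h import *
from scipy.optimize import minimize
im=cv2.imread('pics/w1.png'); c=vision.calibration('wrist')
k=(im.max(2)<45).astype(np.uint8); n,l,st,ce=cv2.connectedComponentsWithStats(k[160:225,295:345])
print(st,ce)
j=1+np.argmax(st[1:,4]); m=(l==j).astype(np.float32)
m=cv2.GaussianBlur(cv2.resize(m,None,fx=8,fy=8),(0,0),3)
B=np.array([[x,y,z] for x in(-.027,-.009) for y in(-.009,.009) for z in(.062,.112)])+[.018,0,0]
def cost(v):
    p=proj(c,np.array([v[0],v[1],.006])+rot([0,0,v[2]]).apply(B))-[295,160]
    q=np.zeros_like(m); cv2.fillConvexPoly(q,cv2.convexHull((((p+.5)*8).astype(np.float32))).astype(int),1); return ((cv2.GaussianBlur(q,(0,0),3)-m)**2).sum()
best=min((minimize(cost,[.508,-.257,y0],method='Nelder-Mead',options=dict(initial_simplex=[[.508,-.257,y0],[.511,-.257,y0],[.508,-.254,y0],[.508,-.257,y0+6]])) for y0 in(160,166,172,178)),key=lambda r:r.fun)
print(best.x,best.fun)
# outline of region for whole yaw
cmd([best.x[0],best.x[1],.24],[180,0,-10]); print(tcp()[0])
a=im[120:240,270:390]; cv2.imwrite('pics/v3.png',cv2.resize(a,None,fx=5,fy=5,interpolation=cv2.INTER_CUBIC))
E
```

```text
[[   0    0   50   65 2944]
 [  19   22   16   21  306]] [[24.27547554 31.9595788 ]
 [26.66013072 32.38888889]]
[  0.51034677  -0.25954154 169.42222212] 1763.228271484375
shift [0.003  0.0011 0.0003] turn [ 0.      0.0001 -0.0011]
[ 0.50759018 -0.25790431  0.24029471]
```

View pics/v3.png

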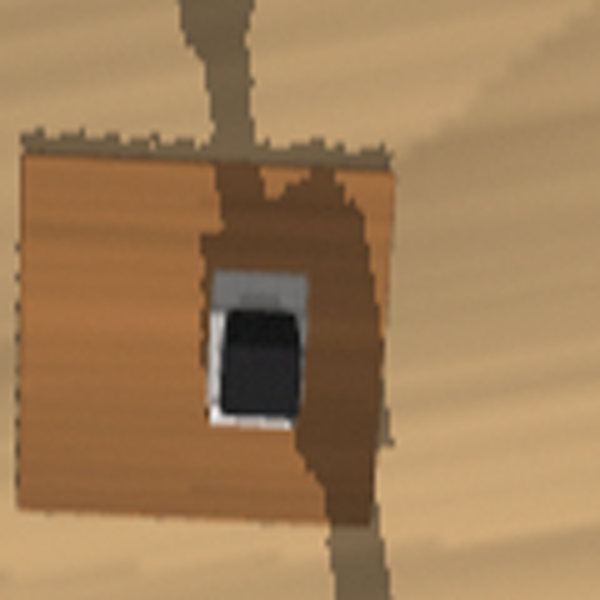

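>>> {"api": "arm_command", "payload": {"rows": [[[0.0025,0.001,0.04,0,0,0,0.06],[0.0025,0.001,0.08,0,0,0,0.05],[0.0025,0.001,0.11,0,0,0,0.05],[0.0025,0.001,0.135,0,0,0,0.05],[0.0025,0.001,0.152,0,0,0,0.05],[0.0025,0.001,0.152,0,0,0,0.05],[0.0025,0.001,0.152,0,0,0,0.01],[0.0025,0.001,0.152,0,0,0,0.0],[0.0025,0.001,0.152,0,0,0,0.0],[0.0025,0.001,0.152,0,0,0,0.0],[0.0025,0.001,0.152,0,0,0,0.0],[0.0025,0.001,0.152,0,0,0,0.0]]]}}

```text
t: 3.6
ee_pos: [0.5108, -0.2587, 0.0889]
tcp_rot: [180.0, -0.1, -10.0]
ft_force: [0.1, -1.2, 6.0]
grip_width: 0.018
gripper_force: 29.8
```

```bash
python3 - <<'E'
from h import *
from scipy.optimize import minimize
def fit(q,B,guess,near):
    M=[]
    for n in('top','side'):
        c=vision.calibration(n); vision.read_camera(n)
        u=proj(c,[near])[0]
        L=[d for d in vision.outline_of(n,q) if np.hypot(*(np.array(d['rect'][:2])+np.array(d['rect'][2:])/2-u))<15]
        if L:
            d=max(L,key=lambda d:d['p']); M.append((c,cv2.GaussianBlur(cv2.resize(d['region'].astype(np.float32),None,fx=4,fy=4),(0,0),3))); print(n,q,d['p'],d['rect'])
    for sel in ([M] if len(M)<2 else [M,M[:1],M[1:]]):
        def cost(v):
            t=0
            for c,m in sel:
                p=proj(c,np.array([v[0],v[1],0])+rot([0,0,v[2]]).apply(B)); r=np.zeros_like(m)
                cv2.fillConvexPoly(r,cv2.convexHull(((p+.5)*64).astype(np.int32)),1.0,shift=4); t+=((cv2.GaussianBlur(r,(0,0),3)-m)**2).sum()
            return t
        r=minimize(cost,guess,method='Nelder-Mead',options=dict(initial_simplex=np.array(guess)+np.array([[0,0,0],[.005,0,0],[0,.005,0],[0,0,5]])))
        print(q,r.x.round(4),r.fun)
box=lambda a,h:np.array([[x,y,z] for x in(-a,a) for y in(-a,a) for z in(0,h)])
fit('tray',box(.075,.03),[.514,.205,-14.4],[.514,.205,.015])
t=np.linspace(0,6.28,40); cas=np.r_[box(.032,.004),np.c_[.0245*np.cos(t),.0245*np.sin(t),t*0+.032]]
fit('castor0_seat',cas,[.631,-.03,-2],[.631,-.03,.01]); fit('castor1_seat',cas,[.475,-.031,-2],[.475,-.031,.01])
for n in ('top','side'):
    c=vision.calibration(n); im=vision.read_camera(n); cv2.imwrite(f'pics/{n}1.png',im[:,:,::-1])
    for cc in [(.631,-.03),(.475,-.031)]:
        p=proj(c,np.c_[cc[0]+.0225*np.cos(t),cc[1]+.0225*np.sin(t),t*0+.032]); cv2.polylines(im,[(p*16).astype(int)],True,(255,0,0),1,shift=4)
    u,v=(190,140) if n=='top' else (250,190)
    a=im[u-40:u+70,195:345] if 0 else (im[140:250,190:350] if n=='top' else im[190:345,240:380])
    cv2.imwrite(f'pics/z_{n}.png',cv2.resize(a,(a.shape[1]*400//a.shape[0],400),interpolation=cv2.INTER_CUBIC)[:,:,::-1])
a=cv2.imread('pics/z_top.png');b=cv2.imread('pics/z_side.png');o=np.hstack([a,b]);print(o.shape,a.shape); cv2.imwrite('pics/v4.png',o[:,:] if o.shape[1]<=800 else cv2.resize(o,(800,o.shape[0]*800//o.shape[1])))
E
```

```text
top tray 0.62 [199.8, 173.6, 72.9, 70.3]
side tray 0.95 [282.5, 261.4, 85.3, 73.1]
tray [  0.5162   0.2073 -13.6308] 5626.19287109375
tray [  0.5162   0.2083 -13.6683] 1780.26513671875
tray [  0.516    0.2066 -13.8668] 3696.07763671875
top castor0_seat 0.93 [314.5, 157.8, 23.5, 23.2]
side castor0_seat 0.59 [270.2, 206.0, 26.0, 24.1]
castor0_seat [ 0.6346 -0.0294  3.263 ] 305.10137939453125
castor0_seat [ 0.6344 -0.0291  3.9975] 122.35166931152344
castor0_seat [ 0.6352 -0.0301  3.2296] 154.20626831054688
top castor1_seat 0.9 [316.7, 215.6, 23.8, 22.6]
side castor1_seat 0.65 [333.0, 206.5, 25.0, 25.3]
castor1_seat [ 0.4786 -0.0311  7.2751] 336.2662658691406
castor1_seat [ 0.478  -0.0306  6.5237] 115.97239685058594
castor1_seat [ 0.4794 -0.0319  6.9025] 157.61050415039062
(400, 942, 3) (400, 581, 3)
```

View pics/v4.png

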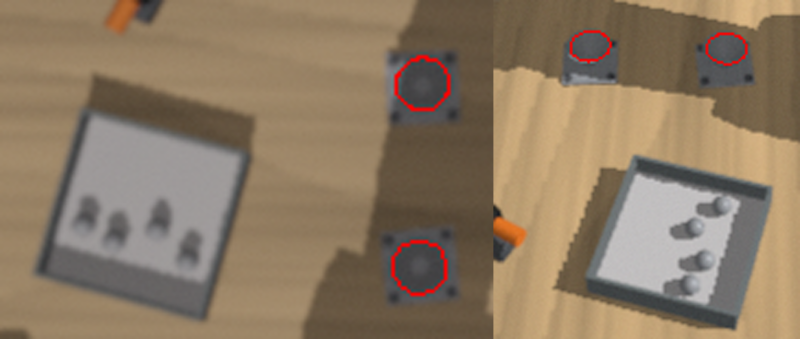

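>>> {"api": "arm_command", "payload": {"rows": [[[0,0,0,0,0,0,0.05],[0,0,0,0,0,0,0.05],[0,0,0,0,0,0,0.05],[0,0,-0.04,0,0,0,0.05],[0,0,-0.08,0,0,0,0.05],[0,0,-0.08,0,0,-0.14,0.05],[0,0,-0.08,0,0,-0.28,0.05],[0,0,-0.08,0,0,-0.42,0.05],[0,0,-0.08,0,0,-0.56,0.05],[0,0,-0.08,0,0,-0.7,0.05],[0,0,-0.08,0,0,-0.84,0.05],[0,0,-0.08,0,0,-0.98,0.05],[0,0,-0.08,0,0,-1.12,0.05],[0,0,-0.08,0,0,-1.26,0.05],[0,0,-0.08,0,0,-1.4,0.05],[0,0,-0.08,0,0,-1.54,0.05]]]}}

```text
t: 5.9
ee_pos: [0.5102, -0.2584, 0.1681]
tcp_rot: [-180.0, -0.0, 78.6]
ft_force: [0.2, 0.1, 0.6]
grip_width: 0.0501
gripper_force: 0.0
```

>>> {"api": "arm_command", "payload": {"rows": [[[0,0,0,0,0,-0.14,0.05],[0,0,0,0,0,-0.28,0.05],[0,0,0,0,0,-0.42,0.05],[0,0,0,0,0,-0.56,0.05],[0,0,0,0,0,-0.7,0.05],[0,0,0,0,0,-0.84,0.05],[0,0,0,0,0,-0.98,0.05],[0,0,0,0,0,-1.12,0.05],[0,0,0,0,0,-1.26,0.05],[0,0,0,0,0,-1.4,0.05],[0,0,0,0,0,-1.54,0.05],[0,0,0,0,0,-1.6,0.05],[0,0,0,0,0,-1.6,0.05]]]}}

```text
t: 7.2
ee_pos: [0.5101, -0.2585, 0.1681]
tcp_rot: [180.0, -0.0, 170.0]
ft_force: [-0.4, 0.3, 0.3]
grip_width: 0.0502
gripper_force: 0.0
```

```bash
python3 - <<'E'
from h import *
from scipy.optimize import minimize
print(sensors.get_state()['q'].round(1)if hasattr(sensors.get_state()['q'],'round') else sensors.get_state()['q'])
im=vision.read_camera('wrist'); c=vision.calibration('wrist'); cv2.imwrite('pics/w2.png',im[:,:,::-1])
p=proj(c,np.array([.528,-.262,.006])+rot([0,0,170]).apply([[-.018,0,.112],[.018,0,0],[-.028,0,0]])); print(p, tcp()[0])
x,y=np.round(proj(c,[[.505,-.259,.06]])[0]).astype(int)
a=im[max(0,y-75):y+75,max(0,x-100):x+100]; print(x,y,a.shape); cv2.imwrite('pics/v5.png',cv2.resize(a,None,fx=3.5,fy=3.5,interpolation=cv2.INTER_CUBIC)[:,:,::-1])
cmd([.5105,-.2590,.0885],[180,0,170])
E
```

```text
[ 46.6  18.9 -32.  105.1  11.5  59.2  90.1]
[[320.36920029 253.6426239 ]
 [320.29055472 191.66738333]
 [320.46042469 226.73754754]] [ 0.51014807 -0.2585999   0.16814704]
319 196 (150, 200, 3)
shift [-0.0004 -0.0003  0.0796] turn [ 0.0002 -0.0003 -0.0032]
```

View pics/v5.png

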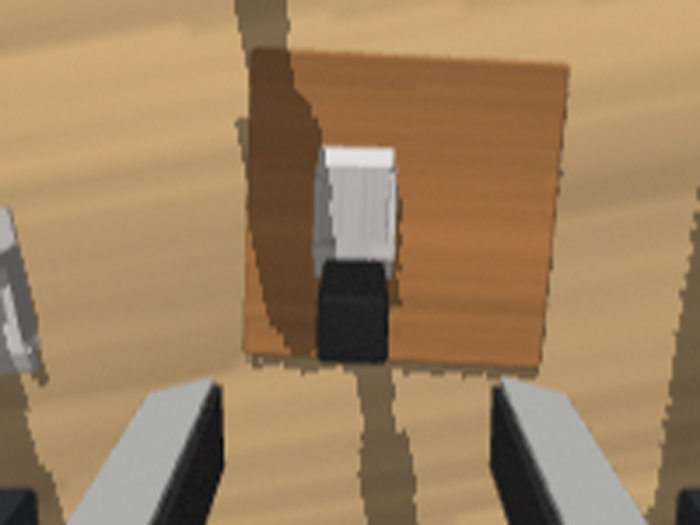

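>>> {"api": "arm_command", "payload": {"rows": [[[0,0,0.03,0,0,0,0.05],[0,0,0.06,0,0,0,0.05],[0,0,0.0795,0,0,0,0.05],[0,0,0.0795,0,0,0,0.04],[0,0,0.0795,0,0,0,0.0],[0,0,0.0795,0,0,0,0.0],[0,0,0.0795,0,0,0,0.0],[0,0,0.0795,0,0,0,0.0],[0,0,0.0795,0,0,0,0.0],[0,0,0.07,0,0,0,0.0],[0,0,0.04,0,0,0,0.0],[0,0,0.01,0,0,0,0.0],[0,0,0.01,0,0,0,0.0]]]}}

```text
t: 8.55
ee_pos: [0.5122, -0.2591, 0.1625]
tcp_rot: [-179.9, 0.3, 169.9]
ft_force: [0.3, 0.3, -1.1]
grip_width: 0.0177
gripper_force: 29.9
```

```bash
python3 - <<'E'
from h import *
im=vision.read_camera('wrist'); c=vision.calibration('wrist'); cv2.imwrite('pics/w3.png',im[:,:,::-1]); p,R=tcp()
# scoop in tool: x=tool x, y=-tool y, z=-tool z ; origin tool (.018,0,.082)
S=lambda L:proj(c,p+R.apply(np.array([.018,0,.082])+np.array(L)*[1,-1,-1]))
for L in ([[-.027,-.009,.112],[-.009,-.009,.112],[-.009,.009,.112],[-.027,.009,.112]],[[-.009,-.009,.112],[-.009,.009,.112],[-.009,.009,.062],[-.009,-.009,.062]],[[-.028,-.014,0],[.018,-.014,0],[.018,.014,0],[-.028,.014,0]]):
    cv2.polylines(im,[(S(L)*16).astype(int)],True,(255,0,0),1,shift=4)
a=im[110:270,230:410]; cv2.imwrite('pics/v6.png',cv2.resize(a,None,fx=3.5,fy=3.5,interpolation=cv2.INTER_NEAREST)[:,:,::-1])
C=np.array([.516,.2075,0]);T=rot([0,0,-13.7])
cmd(C+T.apply([.02,-.048,.006+.082+.075]),[180,0,166.3])
E
```

```text
shift [ 0.0601  0.4109 -0.0032] turn [-0.0011  0.0031  0.063 ]
```

View pics/v6.png

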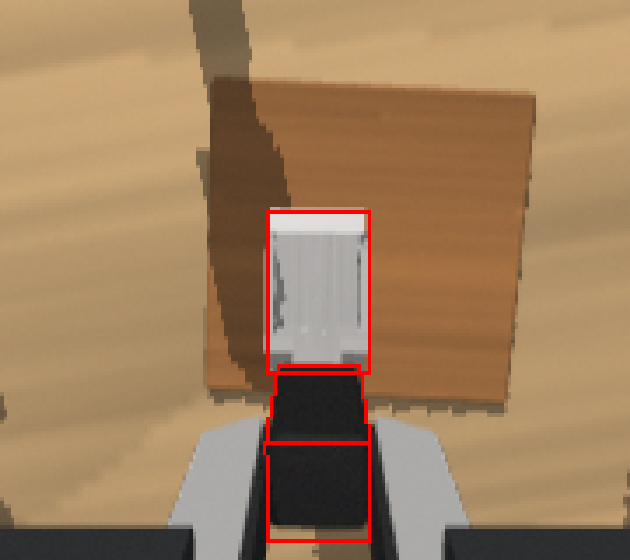

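>>> {"api": "arm_command", "payload": {"rows": [[[0.002,0.02,-0.003,0,0,0,0],[0.005,0.055,-0.003,0,0,0.01,0],[0.009,0.1,-0.003,0,0,0.02,0],[0.012,0.145,-0.003,0,0,0.03,0],[0.016,0.19,-0.003,0,0,0.04,0],[0.02,0.235,-0.003,0,0,0.05,0],[0.024,0.28,-0.003,0,0,0.063,0],[0.028,0.325,-0.003,0,0,0.063,0],[0.032,0.365,-0.003,0,0,0.063,0],[0.034,0.395,-0.003,0,0,0.063,0],[0.035,0.411,-0.003,0,0.003,0.063,0],[0.035,0.411,-0.003,0,0.003,0.063,0],[0.035,0.411,-0.003,0,0.003,0.063,0]]]}}

```text
t: 9.9
ee_pos: [0.5475, 0.1512, 0.1606]
tcp_rot: [-179.9, -0.2, 166.3]
ft_force: [0.4, 0.0, -1.5]
grip_width: 0.0173
gripper_force: 29.9
```

```bash
cat >> h.py <<'E'
C=np.array([.516,.2075,0]); T=rot([0,0,-13.7])
def look(name,box=None,fx=1.25):
    im=vision.read_camera('wrist'); c=vision.calibration('wrist'); cv2.imwrite(f'pics/{name}_raw.png',im[:,:,::-1])
    raw=im.copy()
    p,R=tcp(); S=lambda L:proj(c,p+R.apply(np.array([.018,0,.082])+np.array(L)*[1,-1,-1]))
    P=lambda X:cv2.polylines(im,[(X*16).astype(int)],True,(255,0,0),1,shift=4)
    P(S([[-.028,-.014,0],[.018,-.014,0],[.018,.014,0],[-.028,.014,0]]))
    for a,z in((.071,.03),(.075,.03),(.071,.006)): P(proj(c,C+T.apply([[-a,-a,z],[a,-a,z],[a,a,z],[-a,a,z]])))
    if box: im=im[box[1]:box[3],box[0]:box[2]]
    cv2.imwrite(f'pics/{name}.png',cv2.resize(im,None,fx=fx,fy=fx,interpolation=cv2.INTER_NEAREST)[:,:,::-1]); return c,raw
E
python3 - <<'E'
from h import *
c,im=look('w4'); print(tcp()[0],sensors.get_state()['q'])
for d in vision.outline_of('wrist','ball0_center'):
    r=d['rect']; X=toz(c,[(r[0]+r[2]/2-.5,r[1]+r[3]/2-.5)],.016); print(round(d['p'],2),r,X.round(4),T.inv().apply(X-C).round(4))
E
```

```text
[0.54764519 0.15063263 0.16079916] [ 11.22340151  20.83646341 -40.71443807 105.50398212  15.50514558
  59.54631536  40.59787728]
0.77 [310.3, 121.6, 20.0, 16.1] [[0.474  0.1678 0.016 ]] [[-0.0314 -0.0485  0.016 ]]
0.39 [305.3, 167.3, 29.9, 95.2] [[0.5712 0.1437 0.016 ]] [[ 0.0687 -0.0489  0.016 ]]
```

View pics/w4.png

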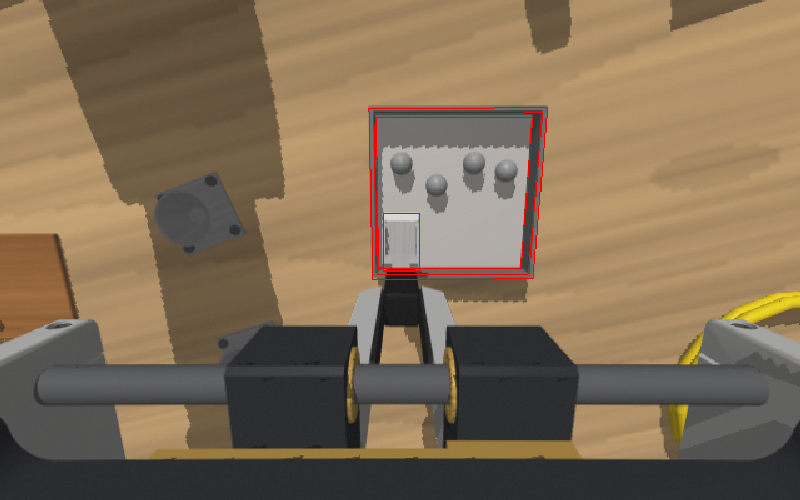

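>>> {"api": "arm_command", "payload": {"rows": [[[0,0,0.02,0,0,0,0],[0,0,0.045,0,0,0,0],[0,0,0.062,0,0,0,0],[0,0,0.07,0,0,0,0],[0,0,0.073,0,0,0,0],[0,0,0.073,0,0,0,0]]]}}

```text
t: 10.6
ee_pos: [0.5485, 0.1514, 0.0894]
tcp_rot: [-180.0, -0.1, 166.2]
ft_force: [-2.6, -1.7, 6.3]
grip_width: 0.0176
gripper_force: 30.0
```

>>> {"api": "arm_command", "payload": {"rows": [[[0.003,0,0,0,0,0,0],[0.006,0,0,0,0,0,0],[0.009,0,0,0,0,0,0],[0.012,0,0,0,0,0,0],[0.015,0,0,0,0,0,0],[0.018,0,0,0,0,0,0],[0.021,0,0,0,0,0,0],[0.024,0,0,0,0,0,0],[0.027,0,0,0,0,0,0],[0.03,0,0,0,0,0,0],[0.033,0,0,0,0,0,0],[0.036,0,0,0,0,0,0],[0.039,0,0,0,0,0,0],[0.042,0,0,0,0,0,0],[0.045,0,0,0,0,0,0],[0.048,0,0,0,0,0,0],[0.051,0,0,0,0,0,0],[0.054,0,0,0,0,0,0],[0.057,0,0,0,0,0,0],[0.06,0,0,0,0,0,0]]]}}

```text
t: 12.6
ee_pos: [0.49, 0.1658, 0.0892]
tcp_rot: [180.0, -0.1, 166.2]
ft_force: [2.0, -1.6, 2.7]
grip_width: 0.0173
gripper_force: 30.0
```

```bash
python3 - <<'E'
from h import *
c,im=look('w5')
p,R=tcp(); print(p, T.inv().apply(p-C))
for d in vision.outline_of('wrist','ball0_center'):
    r=d['rect']; X=toz(c,[(r[0]+r[2]/2-.5,r[1]+r[3]/2-.5)],.016); print(round(d['p'],2),r,T.inv().apply(X-C).round(4))
E
```

```text
[0.48940453 0.16615448 0.08906793] [-0.01604661 -0.04646802  0.08906793]
0.93 [308.8, 183.1, 21.7, 20.9] [[-0.0315 -0.0477  0.016 ]]
0.74 [450.7, 0.0, 26.3, 16.3] [[-0.1848  0.0702  0.016 ]]
```

```bash
python3 - <<'E'
import cv2
a=cv2.imread('pics/w5_raw.png')[100:260,250:450]; cv2.imwrite('pics/v7.png',cv2.resize(a,None,fx=3,fy=3))
E
```

```text
(no output)
```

View pics/v7.png

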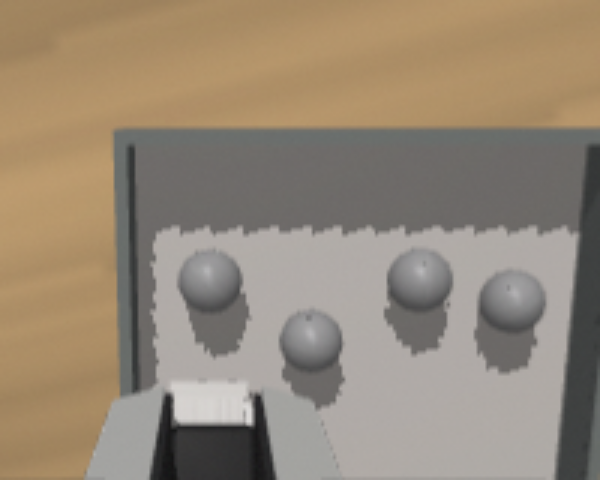

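The scoop tip now sits at raw row ~227, behind the ball at (320,193). Much less of the silver pocket shows above the handle than before, so the scoop has pitched in the grip. I'll measure that tilt numerically.

```bash
python3 - <<'E'
from h import *
for n in ('w4_raw','w5_raw'):
    im=cv2.imread(f'pics/{n}.png').max(2); print(n,[int(x) for x in im[160:275:2,321]])
c=vision.calibration('wrist'); p,R=tcp()
S=lambda L:proj(c,p+R.apply(np.array(L)))
# predicted rows for tilt th (nose-down), pivot at grip point tool (0,0,-.008)
for th in (0,5,10,15,20,25,30):
    r=Ro.from_euler('y',-th,degrees=True)
    f=lambda x,z:np.array([0,0,-.008])+r.apply([x+.018,0,.090-z])
    q=S([f(.018,.0),f(.012,.0042),f(-.009,.062),f(-.009,.112),f(-.027,.112)]);w=(p+R.apply(f(.018,0)))
    print(th,q[:,1].round(1),'tip z',w[2].round(4),'u',T.inv().apply(w-C)[0].round(4))
E
```

```text
w4_raw [181, 180, 180, 180, 179, 209, 216, 215, 190, 170, 169, 169, 168, 168, 167, 168, 166, 167, 166, 166, 166, 165, 166, 167, 168, 169, 169, 78, 31, 32, 30, 29, 32, 31, 33, 28, 32, 39, 40, 34, 33, 33, 32, 32, 34, 32, 31, 34, 32, 32, 73, 180, 180, 179, 178, 180, 178, 174]
w5_raw [109, 111, 112, 110, 110, 109, 109, 110, 109, 148, 178, 164, 144, 154, 154, 154, 147, 139, 129, 113, 96, 80, 94, 110, 109, 108, 108, 109, 109, 108, 176, 175, 176, 182, 208, 209, 211, 213, 213, 212, 190, 37, 53, 53, 53, 53, 52, 53, 52, 52, 51, 51, 50, 49, 43, 27, 81, 108]
0 [170.  176.8 214.2 235.9 263.6] tip z 0.0071 u -0.0521
5 [177.9 184.4 217.1 232.5 261.1] tip z 0.0043 u -0.0441
10 [185.9 192.  220.1 229.1 258.4] tip z 0.0022 u -0.0359
15 [193.9 199.7 223.1 225.9 255.6] tip z 0.0008 u -0.0276
20 [202.  207.5 226.2 222.7 252.5] tip z 0.0002 u -0.0192
25 [210.2 215.3 229.4 219.7 249.3] tip z 0.0002 u -0.0107
30 [218.4 223.2 232.7 216.9 245.9] tip z 0.0011 u -0.0023
```

>>> {"api": "arm_command", "payload": {"rows": [[[0,0,-0.008,0,0,0,0],[-0.005,0,-0.02,0,0,0,0],[-0.02,0,-0.03,0,0,0,0],[-0.035,0,-0.03,0,0,0,0],[-0.045,0,-0.03,0,0,0,0],[-0.05,0,-0.03,0,0,0,0],[-0.05,0,-0.03,0,0,0,0]]]}}

```text
t: 13.4
ee_pos: [0.5381, 0.1544, 0.1177]
tcp_rot: [-180.0, -0.2, 166.3]
ft_force: [0.2, 0.5, -0.8]
grip_width: 0.0178
gripper_force: 30.0
```

```bash
python3 - <<'E'
from h import *
import json
im=vision.read_camera('side'); cv2.imwrite('pics/s2.png',im[:,:,::-1]); cs=vision.calibration('side')
w=vision.read_camera('wrist'); cv2.imwrite('pics/w6_raw.png',w[:,:,::-1]); c=vision.calibration('wrist'); p,R=tcp(); print(p,R.as_euler('xyz',degrees=True))
print([int(x) for x in w.max(2)[160:280:2,321]])
for d in vision.outline_of('wrist','scoop')[:2]: print(d['p'],d['rect'])
S=lambda L:proj(c,p+R.apply(np.array(L)))
for dx in (0,-.008,-.015):
  for th in (0,10,15,20,25,30):
    r=Ro.from_euler('y',-th,degrees=True)
    f=lambda x,z:np.array([dx,0,-.008])+r.apply([x+.018,0,.090-z])
    print(dx,th,S([f(.018,.0),f(.012,.0042),f(-.009,.062),f(-.009,.112),f(-.027,.112)])[:,1].round(1))
q=proj(cs,[p])[0]; print('side TCP px',q)
x,y=int(q[0]),int(q[1]); a=im[y-30:y+75,x-75:x+75]; b=w[150:290,240:400]
a=cv2.resize(a,(600,420),interpolation=cv2.INTER_CUBIC); cv2.imwrite('pics/v8.png',a[:,:,::-1])
E
```

```text
[0.53730673 0.15487429 0.11786473] [-179.98623566   -0.23353199  166.33647142]
[111, 111, 111, 111, 179, 178, 178, 178, 178, 179, 178, 178, 178, 178, 178, 177, 178, 178, 177, 176, 177, 176, 178, 177, 177, 177, 177, 176, 177, 175, 176, 176, 179, 209, 212, 212, 213, 213, 211, 212, 212, 32, 50, 53, 53, 52, 52, 52, 53, 50, 51, 50, 49, 48, 46, 28, 111, 112, 110, 109]
0.67 [305.0, 224.5, 32.8, 49.1]
0.15 [378.0, 129.2, 19.4, 22.9]
0 0 [170.  176.8 214.2 235.9 263.6]
0 10 [185.9 192.  220.1 229.1 258.5]
0 15 [193.9 199.7 223.1 225.9 255.6]
0 20 [202.  207.5 226.3 222.7 252.5]
0 25 [210.2 215.4 229.5 219.7 249.3]
0 30 [218.4 223.3 232.7 217.  245.9]
-0.008 0 [178.3 185.2 224.2 248.4 275.5]
-0.008 10 [193.8 200.1 229.9 241.6 270.5]
-0.008 15 [201.7 207.6 232.9 238.3 267.7]
-0.008 20 [209.7 215.3 235.9 235.1 264.7]
-0.008 25 [217.8 223.1 239.1 232.1 261.6]
-0.008 30 [226.  230.9 242.3 229.3 258.3]
-0.015 0 [185.5 192.4 232.8 259.1 285.7]
-0.015 10 [200.7 207.  238.3 252.3 280.9]
-0.015 15 [208.5 214.5 241.3 249.  278.2]
-0.015 20 [216.4 222.1 244.3 245.8 275.2]
-0.015 25 [224.4 229.7 247.4 242.7 272.1]
-0.015 30 [232.5 237.5 250.6 239.8 268.9]
side TCP px [315.60276421 251.15556542]
```

View pics/v8.png

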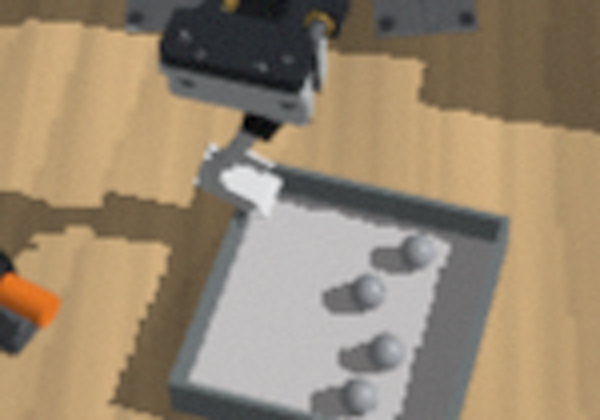

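The side view shows the scoop hanging nose-down about 25° over the tray's back corner, and all four balls are still in their places. I'll level it, set it down behind the balls, and regrip with the fingers closing along the scoop's length, which resists pitch better.

```bash
python3 - <<'E'
from h import *
p,R=tcp()
r=Ro.from_euler('y',-25.5,degrees=True); M=Ro.from_matrix(np.diag([1,-1,-1]))
off=np.array([-.0155,0,-.008])+r.apply([.018,0,.090])   # origin in tool
Rs=R*r*M; print('scoop now',Rs.as_euler('xyz',degrees=True),T.inv().apply(p+R.apply(off)-C))
Rt=R*Ro.from_rotvec([0,np.radians(25.5),0])
tgt=C+T.apply([.032,-.040,.006+.012]); pos=tgt-Rt.apply(off)
print(pos,Rt.as_euler('xyz',degrees=True)); cmd(pos,Rt.as_euler('xyz',degrees=True))
print('down in tool axes after:',Rt.inv().apply([0,0,-1]))
E
```

```text
scoop now [1.95037051e-02 2.52810993e+01 1.66352543e+02] [ 0.07082699 -0.04609217  0.03686604]
[0.53850448 0.1608717  0.10744942] [-179.98042508  -25.7188981   166.33571923]
shift [0.0002 0.0061 0.0105] turn [-0.      0.4451  0.    ]
down in tool axes after: [-4.33956267e-01  3.07801165e-04  9.00933884e-01]
```

>>> {"api": "arm_command", "payload": {"rows": [[[0,0.001,-0.003,0,0.12,0,0],[0,0.003,-0.003,0,0.24,0,0],[0,0.005,-0.003,0,0.36,0,0],[0,0.006,-0.001,0,0.445,0,0],[0,0.006,0.005,0,0.445,0,0],[0,0.006,0.01,0,0.445,0,0],[0,0.006,0.01,0,0.445,0,0]]]}}

```text
t: 14.25
ee_pos: [0.5383, 0.1609, 0.1081]
tcp_rot: [-180.0, -25.6, 166.4]
ft_force: [-0.3, 0.5, -0.9]
grip_width: 0.0178
gripper_force: 30.0
```

```bash
python3 - <<'E'
from h import *
w=vision.read_camera('wrist'); c=vision.calibration('wrist'); p,R=tcp(); print(p,sensors.get_state()['ft_force'])
from scipy.optimize import least_squares
for n in('side','top'):
    im=vision.read_camera(n); cv2.imwrite(f'pics/{n}3.png',im[:,:,::-1])
    for d in vision.outline_of(n,'scoop'): print(n,round(d['p'],2),d['rect'])
cs=vision.calibration('side')
# side bright pixels of scoop pocket: expected corners
Z=rot([0,0,166.3]); o=C+T.apply([.032,-.04,.018])
print(proj(cs,o+Z.apply([[.018,.014,0],[.018,-.014,0],[-.028,.014,0],[-.028,-.014,0],[-.009,.009,.062],[-.027,.009,.062]])).round(1))
E
```

```text
[0.53853127 0.16094037 0.10870235] [-0.65663685 -0.02029661 -1.21790286]
side 0.72 [299.4, 241.8, 25.4, 42.8]
side 0.71 [378.5, 114.4, 17.3, 55.0]
side 0.63 [324.7, 82.8, 24.8, 51.3]
top 0.81 [460.2, 209.1, 30.4, 22.7]
top 0.71 [241.6, 184.2, 16.7, 21.9]
[[326.2 276.4]
 [322.7 286.6]
 [306.9 271.8]
 [303.1 281.9]
 [313.2 259.6]
 [305.3 257.8]]
```

>>> {"api": "arm_command", "payload": {"rows": [[[0.0054,0,0.0026,0,0,0,0],[0.004,0,0.006,0,0,0,0],[0.002,0,0.0098,0,0,0,0],[0.001,0,0.0118,0,0,0,0],[0.0005,0,0.0128,0,0,0,0],[0.0005,0,0.0128,0,0,0,0]]]}}

```text
t: 15.1
ee_pos: [0.5334, 0.1619, 0.0967]
tcp_rot: [-180.0, -25.7, 166.3]
ft_force: [-0.3, -0.8, -0.7]
grip_width: 0.0178
gripper_force: 30.0
```

No contact yet, so I'll lower further (1 mm down is (-0.43, 0, 0.9) mm in tool axes).

>>> {"api": "arm_command", "payload": {"rows": [[[-0.0004,0,0.0009,0,0,0,0],[-0.0009,0,0.0018,0,0,0,0],[-0.0013,0,0.0027,0,0,0,0],[-0.0013,0,0.0027,0,0,0,0]]]}}

```text
t: 15.5
ee_pos: [0.5335, 0.1619, 0.0939]
tcp_rot: [-180.0, -25.7, 166.3]
ft_force: [-0.0, 0.2, -1.1]
grip_width: 0.0175
gripper_force: 30.0
```

>>> {"api": "arm_command", "payload": {"rows": [[[-0.0004,0,0.0009,0,0,0,0],[-0.0009,0,0.0018,0,0,0,0],[-0.0009,0,0.0018,0,0,0,0]]]}}

```text
t: 15.8
ee_pos: [0.5335, 0.1619, 0.0919]
tcp_rot: [-180.0, -25.7, 166.3]
ft_force: [0.2, 1.0, -1.4]
grip_width: 0.0182
gripper_force: 30.0
```

```bash
python3 - <<'E'
from h import *
vision.read_camera('side'); cs=vision.calibration('side')
for d in vision.outline_of('side','scoop')[:2]:
    m=d['region'].astype(np.uint8); ys,xs=np.nonzero(m); print(round(d['p'],2),d['rect'],'lowest',[(int(xs[ys==y].min()),int(xs[ys==y].max()),int(y)) for y in range(ys.max()-8,ys.max()+1)])
Z=rot([0,0,166.3])
for du in (.026,.030):
    o=C+T.apply([du,-.04,.006]); print(du,proj(cs,o+Z.apply([[.018,.014,0],[.018,-.014,0],[-.028,.014,0],[-.028,-.014,0]])).round(1).tolist())
E
```

```text
0.79 [306.3, 247.9, 18.8, 42.6] lowest [(307, 326, 280), (307, 326, 281), (307, 326, 282), (307, 325, 283), (307, 325, 284), (309, 325, 285), (312, 324, 286), (315, 324, 287), (319, 323, 288)]
0.7 [282.0, 261.9, 84.8, 75.7] lowest [(317, 352, 332), (323, 352, 333), (328, 352, 334), (331, 351, 335), (334, 351, 336), (337, 351, 337), (340, 350, 338), (344, 350, 339), (347, 349, 340)]
0.026 [[328.8, 279.9], [325.4, 290.1], [309.6, 275.3], [305.9, 285.3]]
0.03 [[327.2, 279.5], [323.7, 289.6], [308.0, 274.9], [304.2, 284.9]]
```

>>> {"api": "arm_command", "payload": {"rows": [[[-0.0004,0,0.0009,0,0,0,0],[-0.0009,0,0.0018,0,0,0,0],[-0.0009,0,0.0018,0,0,0,0]]]}}

```text
t: 16.2
ee_pos: [0.5339, 0.1619, 0.0903]
tcp_rot: [180.0, -25.6, 166.3]
ft_force: [1.4, -1.0, 3.9]
grip_width: 0.0178
gripper_force: 30.0
```

>>> {"api": "arm_command", "payload": {"rows": [[[-0.0004,0,0.0009,0,0,0,0],[-0.0004,0,0.0009,0,0,0,0.03],[-0.0004,0,0.0009,0,0,0,0.05],[-0.0004,0,0.0009,0,0,0,0.05],[0,0,-0.02,0,0,0,0.05],[0,0,-0.05,0,0,0,0.05],[0,0,-0.08,0,0,0,0.05],[0,0,-0.09,0,-0.15,0,0.06],[0,0,-0.09,0,-0.3,0,0.06],[0,0,-0.09,0,-0.445,0,0.06],[0,0,-0.09,0,-0.445,0,0.06]]]}}

```text
t: 17.3
ee_pos: [0.5681, 0.1542, 0.1722]
tcp_rot: [-179.9, 0.2, 166.6]
ft_force: [-1.0, 0.5, 0.3]
grip_width: 0.0599
gripper_force: 0.0
```

```bash
cat > fit.py <<'E'
from h import *
from scipy.optimize import minimize
B=np.array([[x,y,z] for x in(-.027,-.009) for y in(-.009,.009) for z in(.062,.112)])
P=np.array([[x,y,z] for x in(-.028,.018) for y in(-.014,.014) for z in(0,.002)]+[[x,y,.013] for x in(-.018,.008) for y in(-.0135,.0135)])
def fit_scoop(g,zb,cams=('wrist','side','top'),minp=.3):
    D=[]
    for n in cams:
        vision.read_camera(n); c=vision.calibration(n); u=proj(c,[[g[0],g[1],zb+.05]])[0]
        L=[d for d in vision.outline_of(n,'scoop') if d['p']>minp and np.hypot(*(np.array(d['rect'][:2])+np.array(d['rect'][2:])/2-u))<25]
        if L: print(n,round(L[0]['p'],2),L[0]['rect']); D.append((c,cv2.GaussianBlur(cv2.resize(L[0]['region'].astype(np.float32),None,fx=4,fy=4),(0,0),3)))
    def cost(v):
        t=0
        for c,m in D:
            r=np.zeros_like(m)
            for K in(B,P,np.array([[x,y,z] for x in(-.022,-.014) for y in(-.006,.006) for z in(0,.065)])):
                q=proj(c,np.array([v[0],v[1],zb])+rot([0,0,v[2]]).apply(K)); cv2.fillConvexPoly(r,cv2.convexHull(((q+.5)*64).astype(np.int32)),1.0,shift=4)
            t+=((cv2.GaussianBlur(r,(0,0),3)-m)**2).sum()
        return t
    r=minimize(cost,g,method='Nelder-Mead',options=dict(initial_simplex=np.array(g)+np.array([[0,0,0],[.006,0,0],[0,.006,0],[0,0,8]])))
    print('cost',r.fun,'start',cost(g)); return r.x
E
python3 - <<'E'
from fit import *
print(tcp()[0],sensors.get_state()['t'],sensors.get_state()['q'])
g=C+T.apply([.028,-.04,0]); x=fit_scoop([g[0],g[1],166.3],.006); print(x,T.inv().apply([x[0]-C[0],x[1]-C[1],0]))
x=fit_scoop([g[0],g[1],166.3],.006,('wrist',)); print(x)
E
```

```text
[0.56812968 0.15422237 0.17217169] 17.3 [ 10.68461605  21.91160378 -40.52163111 102.52599413  16.22748573
  61.38214443  40.96638765]
wrist 0.6 [308.0, 149.8, 24.8, 58.2]
side 0.95 [300.7, 250.3, 26.0, 39.6]
cost 904.438232421875 start 1994.1609
[5.34902232e-01 1.60442181e-01 1.66750990e+02] [ 0.02950953 -0.04124221  0.        ]
wrist 0.92 [310.0, 145.0, 25.4, 56.4]
cost 364.14984130859375 start 1325.6942
[5.33036007e-01 1.60579114e-01 1.66342556e+02]
```

```bash
python3 - <<'E'
from h import *
cmd([.5515,.1563,.172],[180,0,76.5])
E
```

```text
shift [ 0.0208 -0.0012 -0.0014] turn [-0.0034 -0.0039  1.5666]
```

>>> {"api": "arm_command", "payload": {"rows": [[[0.005,0,0,0,0,0.145,0.06],[0.01,0,0,0,0,0.29,0.06],[0.015,-0.001,0,0,0,0.435,0.06],[0.021,-0.001,0,0,0,0.58,0.06],[0.021,-0.001,0,0,0,0.725,0.06],[0.021,-0.001,0,0,0,0.87,0.06],[0.021,-0.001,0,0,0,1.015,0.06],[0.021,-0.001,0,0,0,1.16,0.06],[0.021,-0.001,0,0,0,1.305,0.06],[0.021,-0.001,0,0,0,1.45,0.06],[0.021,-0.001,0,0,0,1.567,0.06],[0.021,-0.001,0,0,0,1.567,0.06]]]}}

```text
t: 18.9
ee_pos: [0.551, 0.1568, 0.1708]
tcp_rot: [-179.8, 0.0, 76.4]
ft_force: [-0.1, 0.3, 0.1]
grip_width: 0.0599
gripper_force: 0.0
```

```bash
python3 - <<'E'
from fit import *
s=sensors.get_state();print(s['q'])
x=fit_scoop([.534,.1605,166.5],.006,('wrist',)); print(x)
h=x[:2]-.018*np.array([np.cos(np.radians(x[2])),np.sin(np.radians(x[2]))]); print('handle',h)
cmd([.5515,.1563,.080],[180,0,76.5])
cmd([h[0],h[1],.080],[180,0,76.5])
E
```

```text
[ -2.21177614  17.81081214 -24.29873966 105.06381978   8.28597984
  59.05591077 -43.37872337]
wrist 0.82 [293.0, 179.5, 40.2, 45.5]
cost 195.1243133544922 start 1011.6411
[5.32679731e-01 1.60713154e-01 1.68039164e+02]
handle [0.55028894 0.15698278]
shift [-0.0003  0.001   0.0909] turn [-0.0036  0.0001  0.0043]
shift [ 0.0001 -0.0003  0.0909] turn [-0.0036  0.0001  0.0043]
```

>>> {"api": "arm_command", "payload": {"rows": [[[0,0,0.03,0,0,0,0.06],[0,0,0.06,0,0,0,0.06],[0,0,0.085,0,0,0,0.05],[0,0,0.091,0,0,0,0.05],[0,0,0.091,0,0,0,0.03],[0,0,0.091,0,0,0,0.01],[0,0,0.091,0,0,0,0],[0,0,0.091,0,0,0,0],[0,0,0.091,0,0,0,0],[0,0,0.091,0,0,0,0]]]}}

```text
t: 20.0
ee_pos: [0.551, 0.157, 0.081]
tcp_rot: [-179.9, -0.0, 76.5]
ft_force: [-1.8, -0.5, 7.0]
grip_width: 0.0179
gripper_force: 30.0
```

```bash
cat >> h.py <<'E'
def balls(n='wrist',q='ball0_center'):
    im=vision.read_camera(n); c=vision.calibration(n)
    for d in vision.outline_of(n,q):
        if d['p']<.2: continue
        r=d['rect']; X=toz(c,[(r[0]+r[2]/2-.5,r[1]+r[3]/2-.5)],.016); print(n,round(d['p'],2),r,X.round(4),T.inv().apply(X-C).round(4))
    return c,im
E
python3 - <<'E'
from h import *
p,R=tcp(); print('tcp uv',T.inv().apply(p-C),p)
for n in ('wrist','side'):
    c,im=balls(n); cv2.imwrite(f'pics/{n}5.png',im[:,:,::-1])
    # hough in tray region
    g=cv2.cvtColor(im,cv2.COLOR_RGB2GRAY); H=cv2.HoughCircles(cv2.resize(g,None,fx=3,fy=3),cv2.HOUGH_GRADIENT,1,30,param1=120,param2=18,minRadius=12,maxRadius=42)
    if H is not None:
        for x,y,r in H[0]:
            X=toz(c,[((x+.5)/3-.5,(y+.5)/3-.5)],.016); w=T.inv().apply(X-C)[0]
            if abs(w[0])<.065 and abs(w[1])<.065: print('hough',n,(x/3).round(),(y/3).round(),(r/3).round(1),w.round(4))
E
```

```text
tcp uv [ 0.0460038  -0.04078731  0.08104644] [0.55103496 0.15697767 0.08104644]
wrist 0.68 [228.9, 208.9, 21.2, 18.0] [[0.4754 0.1689 0.016 ]] [[-0.0303 -0.0472  0.016 ]]
hough wrist 240.0 112.0 11.2 [-0.0233  0.0471  0.016 ]
hough wrist 234.0 148.0 13.1 [-0.0313  0.0171  0.016 ]
side 0.51 [340.8, 280.2, 7.0, 10.6] [[0.4765 0.172  0.016 ]] [[-0.03   -0.0438  0.016 ]]
hough side 318.0 275.0 9.8 [ 0.0354 -0.0537  0.016 ]
```

>>> {"api": "arm_command", "payload": {"rows": [[[-0.002,0,-0.002,0,0,0,0],[-0.005,0,-0.002,0,0,0,0],[-0.007,0,-0.002,0,0,0,0],[-0.007,0,-0.002,0,0,0,0]]]}}

```text
t: 20.6
ee_pos: [0.5488, 0.1494, 0.0821]
tcp_rot: [-179.8, 0.0, 76.5]
ft_force: [-0.1, 0.2, -1.4]
grip_width: 0.0176
gripper_force: 30.0
```

>>> {"api": "arm_command", "payload": {"rows": [[[0,-0.003,0.0005,0,0,0,0],[0,-0.007,0.0005,0,0,0,0],[0,-0.011,0.0005,0,0,0,0],[0,-0.015,0.0005,0,0,0,0],[0,-0.019,0.0005,0,0,0,0],[0,-0.023,0.0005,0,0,0,0],[0,-0.027,0.0005,0,0,0,0],[0,-0.031,0.0005,0,0,0,0],[0,-0.034,0.0005,0,0,0,0],[0,-0.037,0.0005,0,0,0,0],[0,-0.04,0.0005,0,0,0,0],[0,-0.043,0.0005,0,0,0,0],[0,-0.046,0.0005,0,0,0,0],[0,-0.049,0.0005,0,0,0,0],[0,-0.052,0.0005,0,0,0,0],[0,-0.055,0.0005,0,0,0,0],[0,-0.058,0.0005,0,0,0,0],[0,-0.061,0.0005,0,0,0,0],[0,-0.064,0.0005,0,0,0,0],[0,-0.066,0.0005,0,0,0,0]]]}}

```text
t: 22.6
ee_pos: [0.4845, 0.1654, 0.0819]
tcp_rot: [-179.8, -0.0, 76.5]
ft_force: [1.2, -0.4, -2.7]
grip_width: 0.0182
gripper_force: 30.0
```

```bash
python3 - <<'E'
from h import *
p,R=tcp(); print('tcp uv',T.inv().apply(p-C),p); c,im=balls('wrist'); cv2.imwrite('pics/w7_raw.png',im[:,:,::-1]); balls('side')
for d in vision.outline_of('side','scoop')[:1]: print(d['p'],d['rect'])
E
```

```text
tcp uv [-0.02065319 -0.04834664  0.08190987] [0.48448408 0.16542032 0.08190987]
wrist 0.83 [263.4, 199.5, 22.8, 20.4] [[0.4426 0.177  0.016 ]] [[-0.0641 -0.047   0.016 ]]
side 0.62 [353.6, 283.3, 8.9, 11.4] [[0.4458 0.1802 0.016 ]] [[-0.0618 -0.0432  0.016 ]]
0.85 [333.9, 251.3, 19.5, 42.2]
```

>>> {"api": "arm_command", "payload": {"rows": [[[0,-0.002,0,0,0,0,0],[0,-0.004,0,0,0,0,0],[0,-0.006,0,0,0,0,0],[0,-0.008,0,0,0,0,0],[0,-0.01,0,0,0,0,0],[0,-0.012,0,0,0,0,0],[0,-0.013,0,0,0,0,0],[0,-0.014,0,0,0,0,0],[0,-0.014,0,0,0,0,0]]]}}

```text
t: 23.75
ee_pos: [0.471, 0.1686, 0.0819]
tcp_rot: [-179.8, 0.0, 76.5]
ft_force: [-0.1, -0.6, -2.4]
grip_width: 0.0178
gripper_force: 30.0
```

```bash
python3 - <<'E'
from h import *
p,R=tcp(); print('tcp uv',T.inv().apply(p-C),p); c,im=balls('wrist'); cv2.imwrite('pics/w8_raw.png',im[:,:,::-1]); balls('side')
E
```

```text
tcp uv [-0.03449435 -0.04842724  0.08194325] [0.47101763 0.16862014 0.08194325]
wrist 0.82 [282.4, 201.1, 21.2, 20.5] [[0.4454 0.1747 0.016 ]] [[-0.0608 -0.0486  0.016 ]]
wrist 0.58 [333.7, 166.8, 22.7, 16.9] [[0.4998 0.1963 0.016 ]] [[-0.013  -0.0147  0.016 ]]
side 0.73 [285.5, 259.7, 80.0, 74.6] [[0.5173 0.2029 0.016 ]] [[ 0.0023 -0.0041  0.016 ]]
side 0.52 [350.7, 281.8, 6.0, 8.8] [[0.4555 0.1732 0.016 ]] [[-0.0507 -0.0477  0.016 ]]
```

>>> {"api": "arm_command", "payload": {"rows": [[[0,-0.001,0,0,0,0,0],[0,-0.0025,0,0,0,0,0],[0,-0.0025,0,0,0,0,0],[0,0.001,-0.0005,0.045,0,0,0],[0,0.0043,-0.001,0.09,0,0,0],[0,0.0075,-0.001,0.13,0,0,0],[0,0.0108,-0.001,0.175,0,0,0],[0,0.014,-0.001,0.217,0,0,0],[0,0.0172,-0.001,0.26,0,0,0],[0,0.0172,-0.001,0.26,0,0,0],[0,0.0172,-0.001,0.26,0,0,0]]]}}

```text
t: 25.05
ee_pos: [0.4877, 0.1646, 0.0826]
tcp_rot: [-165.0, 0.0, 76.5]
ft_force: [-0.2, 0.2, -1.9]
grip_width: 0.0178
gripper_force: 30.0
```

```bash
cat >> h.py <<'E'
M2=Ro.from_matrix(np.array([[0,-1,0],[-1,0,0],[0,0,-1.]]).T)  # scoop axes in tool: x=-ty, y=-tx, z=-tz
OFF=np.array([0,-.018,.0755])
def scoop_pt(L):
    p,R=tcp(); return p+R.apply(OFF+M2.apply(np.array(L)))
def where():
    c,im=balls('wrist'); P=scoop_pt([[-.002,0,.013],[.008,0,.0145],[.018,0,0],[-.028,0,0]])
    print('pred px pocket,crest,tip,heel',proj(c,P).round(1).tolist(),'tip/heel z',P[2:,2].round(4)); return im
E
python3 - <<'E'
from h import *
im=where(); cv2.imwrite('pics/w9_raw.png',im[:,:,::-1])
c=vision.calibration('side'); balls('side'); print(proj(c,scoop_pt([[-.002,0,.013],[.008,0,.0145],[.018,0,0]])).round(1).tolist())
E
```

```text
wrist 0.78 [295.7, 200.6, 18.7, 21.4] [[0.4539 0.1709 0.016 ]] [[-0.0516 -0.0503  0.016 ]]
pred px pocket,crest,tip,heel [[303.3, 211.9], [292.2, 212.3], [283.3, 208.5], [331.0, 208.4]] tip/heel z [0.0194 0.0074]
side 0.46 [346.6, 278.7, 9.3, 10.1] [[0.461 0.167 0.016]] [[-0.0438 -0.0524  0.016 ]]
[[352.8, 282.6], [356.9, 282.6], [362.6, 286.7]]
```

```bash
cat >> h.py <<'E'
CAS=[np.array([.633,-.030,0]),np.array([.477,-.031,0])]
def pose(tip,tilt,yaw=166.4):
    Rs=rot([0,0,yaw])*Ro.from_euler('y',-tilt,degrees=True); R=Rs*M2.inv()
    return np.array(tip)-Rs.apply([.018,0,0])-R.apply(OFF),R
def rows(L,base=None):
    p,R=tcp() if base is None else base
    for P,Q in L: print(R.inv().apply(P-p).round(4).tolist(),(R.inv()*Q).as_rotvec().round(3).tolist())
E
python3 - <<'E'
from h import *
f=rot([0,0,166.4]).apply([1,0,0]); t0=scoop_pt([[.018,0,0]])[0]; print('tip',t0,tcp()[1].as_euler('xyz',degrees=True))
k=CAS[1]-f*.009; A=k+[0,0,.085]
up=t0+[0,0,.075]
L=[pose(t0+[0,0,.03],15),pose(up,15)]+[pose(up+(A-up)*s,15) for s in (.15,.35,.55,.75,.9,1)]
rows(L)
print('from A'); rows([pose(k+[0,0,.06],8),pose(k+[0,0,.038],2),pose(k+[0,0,.036],-6),pose(k+[0,0,.035],-14),pose(k+[0,0,.034],-25)],pose(A,15))
E
```

```text
tip [0.43459969 0.17742742 0.0195182 ] [-1.64978390e+02  2.30859774e-03  7.65774952e+01]
[-0.0002, -0.0078, -0.029] [-0.0, 0.001, 0.003]
[-0.0002, -0.0195, -0.0725] [-0.0, 0.001, 0.003]
[-0.0291, -0.0048, -0.0749] [-0.0, 0.001, 0.003]
[-0.0677, 0.0147, -0.0782] [-0.0, 0.001, 0.003]
[-0.1063, 0.0343, -0.0814] [-0.0, 0.001, 0.003]
[-0.1449, 0.0538, -0.0847] [-0.0, 0.001, 0.003]
[-0.1738, 0.0685, -0.0872] [-0.0, 0.001, 0.003]
[-0.1931, 0.0783, -0.0888] [-0.0, 0.001, 0.003]
from A
[-0.0, -0.003, 0.0203] [-0.122, -0.0, -0.0]
[-0.0, -0.0057, 0.0392] [-0.227, -0.0, -0.0]
[-0.0, -0.0168, 0.0394] [-0.367, 0.0, 0.0]
[-0.0, -0.0282, 0.0403] [-0.506, 0.0, -0.0]
[-0.0, -0.0438, 0.0438] [-0.698, 0.0, -0.0]
```

>>> {"api": "arm_command", "payload": {"rows": [[[0,-0.003,-0.01,0,0,0,0],[0,-0.008,-0.029,0,0,0,0],[0,-0.0135,-0.05,0,0,0,0],[-0.003,-0.018,-0.068,0,0,0,0],[-0.012,-0.013,-0.074,0,0,0,0],[-0.029,-0.005,-0.075,0,0,0,0],[-0.05,0.006,-0.077,0,0,0,0],[-0.073,0.018,-0.079,0,0,0,0],[-0.096,0.03,-0.081,0,0,0,0],[-0.12,0.041,-0.083,0,0,0,0],[-0.145,0.054,-0.085,0,0,0,0],[-0.166,0.065,-0.087,0,0,0,0],[-0.181,0.072,-0.088,0,0,0,0],[-0.19,0.077,-0.089,0,0,0,0],[-0.193,0.078,-0.089,0,0,0,0],[-0.193,0.078,-0.089,0,0,0,0]]]}}

```text
t: 26.85
ee_pos: [0.5385, -0.0457, 0.1485]
tcp_rot: [-164.9, -0.0, 76.5]
ft_force: [0.0, -0.0, -1.6]
grip_width: 0.0177
gripper_force: 30.0
```

```bash
python3 - <<'E'
from fit import *
im=where(); cv2.imwrite('pics/w10_raw.png',im[:,:,::-1]); print('tip',scoop_pt([[.018,0,0]]))
c=vision.calibration('wrist')
for q in('castor1_seat','scoop'):
  for d in vision.outline_of('wrist',q)[:2]: print(q,round(d['p'],2),d['rect'])
t=np.linspace(0,6.28,40)
X=CAS[1]+np.c_[.0245*np.cos(t),.0245*np.sin(t),t*0+.032]; X=np.r_[X,CAS[1]+rot([0,0,7]).apply([[a,b,0] for a in(-.032,.032) for b in(-.032,.032)])]
q=proj(c,X); print('pred castor bbox',q.min(0),q.max(0)-q.min(0))
E
```

```text
wrist 0.52 [294.9, 204.4, 19.9, 21.1] [[ 0.4782 -0.0557  0.016 ]] [[ 0.0256 -0.2646  0.016 ]]
pred px pocket,crest,tip,heel [[303.3, 211.6], [292.3, 212.1], [283.4, 208.3], [331.1, 208.2]] tip/heel z [0.0851 0.0731]
tip [[ 0.48562834 -0.03228671  0.08508125]]
castor1_seat 0.86 [269.9, 162.4, 58.3, 52.2]
castor1_seat 0.67 [285.1, 194.7, 52.5, 76.1]
scoop 0.66 [284.9, 194.3, 54.8, 75.5]
scoop 0.61 [547.8, 235.4, 92.2, 50.0]
pred castor bbox [271.80582769 159.54465264] [63.21168442 63.54071109]
```

>>> {"api": "arm_command", "payload": {"rows": [[[0,-0.0015,0.01,-0.06,0,0,0],[0,-0.003,0.02,-0.122,0,0,0],[0,-0.0045,0.03,-0.175,0,0,0],[0,-0.0057,0.039,-0.227,0,0,0],[0,-0.0057,0.039,-0.227,0,0,0],[0,-0.0112,0.0393,-0.297,0,0,0],[0,-0.0168,0.0395,-0.367,0,0,0],[0,-0.0225,0.0398,-0.437,0,0,0],[0,-0.0282,0.0403,-0.506,0,0,0],[0,-0.036,0.042,-0.602,0,0,0],[0,-0.044,0.044,-0.698,0,0,0],[0,-0.044,0.044,-0.698,0,0,0],[0,-0.044,0.044,-0.698,0,0,0],[0,-0.044,0.044,-0.698,0,0,0]]]}}

```text
t: 28.45
ee_pos: [0.4873, -0.0333, 0.1181]
tcp_rot: [155.1, 0.0, 76.5]
ft_force: [0.1, -0.1, -1.5]
grip_width: 0.0177
gripper_force: 30.0
```

```bash
python3 - <<'E'
from h import *
im=where(); cv2.imwrite('pics/w11_raw.png',im[:,:,::-1]); print('tip',scoop_pt([[.018,0,0]]))
print('seat px',proj(vision.calibration('wrist'),[CAS[1]+[0,0,.019]]))
balls('side'); print('seat side',proj(vision.calibration('side'),[CAS[1]+[0,0,.019]])); balls('top'); print('seat top',proj(vision.calibration('top'),[CAS[1]+[0,0,.019]]))
E
```

```text
wrist 0.54 [255.4, 198.0, 23.0, 18.2] [[ 0.4751 -0.0318  0.016 ]] [[ 0.0169 -0.2422  0.016 ]]
pred px pocket,crest,tip,heel [[302.8, 211.7], [291.7, 212.1], [282.8, 208.3], [330.5, 208.2]] tip/heel z [0.0342 0.0536]
tip [[ 0.48638455 -0.0333062   0.03423128]]
seat px [[268.94369108 205.79676287]]
side 0.39 [342.2, 211.7, 7.6, 9.3] [[ 0.4764 -0.031   0.016 ]] [[ 0.018  -0.2411  0.016 ]]
seat side [[345.27288339 215.0612418 ]]
seat top [[325.62416259 225.54453032]]
```

```bash
python3 - <<'E'
from h import *
f=rot([0,0,166.4]).apply([1,0,0]); k=CAS[1]-f*.009
G=C+T.apply([.010,.047,.085]); A=k+[0,0,.09]
rows([pose(k+[0,0,.05]-f*.005,-15),pose(A,0)]+[pose(A+(G-A)*s,0,166.4) for s in(.25,.5,.75,1)])
E
```

```text
[0.0003, 0.0238, -0.0053] [0.173, -0.001, 0.002]
[0.0003, 0.0521, -0.0288] [0.435, -0.0, 0.002]
[0.0723, 0.0478, -0.0294] [0.435, -0.0, 0.002]
[0.1443, 0.0436, -0.03] [0.435, -0.0, 0.002]
[0.2163, 0.0393, -0.0306] [0.435, -0.0, 0.002]
[0.2883, 0.035, -0.0312] [0.435, -0.0, 0.002]
```

>>> {"api": "arm_command", "payload": {"rows": [[[0,0.012,-0.003,0.087,0,0,0],[0,0.024,-0.0055,0.173,0,0,0],[0,0.038,-0.017,0.3,0,0,0],[0,0.052,-0.029,0.435,0,0,0],[0.02,0.051,-0.029,0.435,0,0,0],[0.055,0.049,-0.029,0.435,0,0,0],[0.095,0.047,-0.03,0.435,0,0,0],[0.14,0.044,-0.03,0.435,0,0,0],[0.185,0.041,-0.03,0.435,0,0,0],[0.225,0.039,-0.031,0.435,0,0,0],[0.26,0.037,-0.031,0.435,0,0,0],[0.28,0.035,-0.031,0.435,0,0,0],[0.288,0.035,-0.031,0.435,0,0,0],[0.288,0.035,-0.031,0.435,0,0,0]]]}}

```text
t: 30.15
ee_pos: [0.5714, 0.2427, 0.16]
tcp_rot: [-180.0, 0.0, 76.6]
ft_force: [-0.3, 0.2, -1.1]
grip_width: 0.0175
gripper_force: 30.0
```

```bash
python3 - <<'E'
from h import *
im=where(); cv2.imwrite('pics/w12_raw.png',im[:,:,::-1]); c=vision.calibration('wrist'); p,R=tcp(); print('tcp uv',T.inv().apply(p-C),R.as_euler('xyz',degrees=True))
for z in ([-.031,.0171],[-.0233,.0471],[-.01,-.015]): print('pred',z,proj(c,C+T.apply([[z[0],z[1],.016]])).round(1))
g=cv2.cvtColor(im,cv2.COLOR_RGB2GRAY); H=cv2.HoughCircles(cv2.resize(g,None,fx=3,fy=3),cv2.HOUGH_GRADIENT,1,24,param1=120,param2=15,minRadius=20,maxRadius=42)
for x,y,r in H[0]:
    X=toz(c,[((x+.5)/3-.5,(y+.5)/3-.5)],.016); w=T.inv().apply(X-C)[0]
    if abs(w[0])<.065 and abs(w[1])<.065: print('hough',(x/3).round(),(y/3).round(),(r/3).round(1),w.round(4))
E
```

```text
pred px pocket,crest,tip,heel [[303.5, 212.4], [292.5, 212.9], [283.6, 209.0], [331.3, 209.0]] tip/heel z [0.0846 0.0846]
tcp uv [0.04616512 0.04546825 0.16014129] [-1.79990600e+02  4.42676361e-02  7.64630237e+01]
pred [-0.031, 0.0171] [[257.2 217. ]]
pred [-0.0233, 0.0471] [[262.4 192.8]]
pred [-0.01, -0.015] [[275.4 241.9]]
hough 258.0 217.0 8.6 [-0.0302  0.0173  0.016 ]
hough 275.0 242.0 7.0 [-0.0107 -0.0153  0.016 ]
```

>>> {"api": "arm_command", "payload": {"rows": [[[-0.02,0,0,0,0,0,0],[-0.042,0,0.01,0,0,0,0],[-0.057,0,0.025,0,0,0,0],[-0.061,0,0.045,0,0,0,0],[-0.061,0,0.065,0,0,0,0],[-0.061,0,0.075,0,0,0,0],[-0.061,0,0.078,0,0,0,0],[-0.061,0,0.078,0,0,0,0]]]}}

```text
t: 31.05
ee_pos: [0.5573, 0.1824, 0.0826]
tcp_rot: [180.0, 0.0, 76.5]
ft_force: [-0.3, 0.9, -1.3]
grip_width: 0.0175
gripper_force: 30.0
```

```bash
python3 - <<'E'
from h import *
im=where(); p,R=tcp(); c=vision.calibration('wrist'); print('tcp uv',T.inv().apply(p-C),sensors.get_state()['ft_force'])
g=cv2.cvtColor(im,cv2.COLOR_RGB2GRAY); H=cv2.HoughCircles(cv2.resize(g,None,fx=3,fy=3),cv2.HOUGH_GRADIENT,1,24,param1=120,param2=15,minRadius=20,maxRadius=45)
for x,y,r in H[0]:
    X=toz(c,[((x+.5)/3-.5,(y+.5)/3-.5)],.016); w=T.inv().apply(X-C)[0]
    if abs(w[0])<.065 and abs(w[1])<.065: print('hough',(x/3).round(),(y/3).round(),(r/3).round(1),w.round(4))
E
```

```text
pred px pocket,crest,tip,heel [[303.3, 211.5], [292.2, 212.0], [283.3, 208.1], [331.1, 208.1]] tip/heel z [0.0077 0.0077]
tcp uv [ 0.04630999 -0.01396989  0.08320147] [ 0.19179474 -0.56317368 -1.56750886]
hough 242.0 142.0 11.8 [-0.024   0.0488  0.016 ]
hough 259.0 210.0 11.6 [-0.0113 -0.0135  0.016 ]
```

>>> {"api": "arm_command", "payload": {"rows": [[[0,-0.003,0.001,0,0,0,0],[0,-0.006,0.001,0,0,0,0],[0,-0.01,0.001,0,0,0,0],[0,-0.013,0.001,0,0,0,0],[0,-0.016,0.001,0,0,0,0],[0,-0.019,0.001,0,0,0,0],[0,-0.022,0.001,0,0,0,0],[0,-0.025,0.001,0,0,0,0],[0,-0.028,0.001,0,0,0,0],[0,-0.032,0.001,0,0,0,0],[0,-0.036,0.001,0,0,0,0],[0,-0.04,0.001,0,0,0,0],[0,-0.044,0.001,0,0,0,0],[0,-0.047,0.001,0,0,0,0],[0,-0.05,0.001,0,0,0,0],[0,-0.053,0.001,0,0,0,0],[0,-0.056,0.001,0,0,0,0],[0,-0.059,0.001,0,0,0,0],[0,-0.062,0.001,0,0,0,0],[0,-0.064,0.001,0,0,0,0]]]}}

```text
t: 33.15
ee_pos: [0.4947, 0.1979, 0.0813]
tcp_rot: [-180.0, 0.0, 76.5]
ft_force: [0.2, 0.7, -1.6]
grip_width: 0.0176
gripper_force: 30.0
```

```bash
python3 - <<'E'
from h import *
im=where(); p,R=tcp(); print('tcp uv',T.inv().apply(p-C),sensors.get_state()['ft_force'])
E
```

```text
wrist 0.43 [282.4, 196.3, 54.4, 74.4] [[0.4789 0.1795 0.016 ]] [[-0.0295 -0.036   0.016 ]]
pred px pocket,crest,tip,heel [[303.5, 211.8], [292.4, 212.2], [283.5, 208.4], [331.2, 208.3]] tip/heel z [0.0059 0.0059]
tcp uv [-0.01838873 -0.01435587  0.08136264] [ 0.068953    0.4254557  -1.32574617]
```

```bash
cat >> h.py <<'E'
def hough():
    im=vision.read_camera('wrist'); c=vision.calibration('wrist'); g=cv2.cvtColor(im,cv2.COLOR_RGB2GRAY); H=cv2.HoughCircles(cv2.resize(g,None,fx=3,fy=3),cv2.HOUGH_GRADIENT,1,24,param1=110,param2=13,minRadius=24,maxRadius=42)
    for x,y,r in H[0]:
        X=toz(c,[((x+.5)/3-.5,(y+.5)/3-.5)],.016); w=T.inv().apply(X-C)[0]
        if abs(w[0])<.068 and abs(w[1])<.068: print('hough',(x/3).round(1),(y/3).round(1),(r/3).round(1),w.round(4))
    return im
E
python3 - <<'E'
from h import *
im=hough(); print(im.max(2)[205:215:3,250:300:2])
E
```

```text
hough 306.5 176.2 10.8 [-0.0313  0.0184  0.016 ]
hough 315.2 142.5 11.7 [-0.0234  0.0481  0.016 ]
[[186 188 116 117  73  60  59 113  87  81  84  98  98  86  81  79  91 108
  108 110 112 113 113 113 176]
 [185 188 115 115  80  59  59  83  82 142 134 124 111  98  85  83  79 101
  108 110 114 113 113 112 151]
 [185 187 116 115  86  59  59  80  84 154 148 136 125 109  94  85  81  77
  109 110 113 113 113 148 177]
 [182 186 120 114  94  59  59  80  85 181 171 143 130 115 101  84  81  80
  109 111 112 112 175 175 175]]
```

>>> {"api": "arm_command", "payload": {"rows": [[[0,-0.002,0,0,0,0,0],[0,-0.004,0,0,0,0,0],[0,-0.006,0,0,0,0,0],[0,-0.008,0,0,0,0,0],[0,-0.01,0,0,0,0,0],[0,-0.012,0,0,0,0,0],[0,-0.014,0,0,0,0,0],[0,-0.016,0,0,0,0,0],[0,-0.0175,0,0,0,0,0],[0,-0.0185,0,0,0,0,0],[0,-0.0185,0,0,0,0,0]]]}}

```text
t: 34.4
ee_pos: [0.4769, 0.2022, 0.0814]
tcp_rot: [-180.0, 0.0, 76.5]
ft_force: [0.6, 0.0, -1.5]
grip_width: 0.0179
gripper_force: 30.0
```

```bash
python3 - <<'E'
from h import *
im=where(); p,R=tcp(); print('tcp uv',T.inv().apply(p-C),sensors.get_state()['ft_force']); im=hough(); print(im.max(2)[205:215:3,250:310:2])
E
```

```text
pred px pocket,crest,tip,heel [[303.3, 211.8], [292.2, 212.2], [283.3, 208.4], [331.0, 208.3]] tip/heel z [0.0059 0.0059]
tcp uv [-0.03657799 -0.01445892  0.08135233] [ 1.56962766 -0.43571093 -1.98556448]
hough 326.8 176.2 11.0 [-0.0313  0.0183  0.016 ]
hough 336.2 142.5 12.2 [-0.0233  0.048   0.016 ]
hough 304.2 214.2 9.1 [-0.0522 -0.0173  0.016 ]
[[190 191 191 190 188 185 184 183 184 186 188 190 152 115 114  61  72 108
  108 111 113 113 113 114 113 114 110 102  93  84]
 [189 191 191 191 190 186 185 184 183 185 187 191 153 116 115  60  73 108
  109 111 114 113 112 133 140 137 129 120 110  99]
 [188 191 191 191 190 188 184 183 183 184 187 190 170 116 114  59  58 108
  109 111 113 114 108 155 155 152 143 134 121 109]
 [187 190 191 191 192 189 186 185 183 183 186 191 171 116 116  59  61 108
  110 111 113 113 106 167 170 186 161 144 133 115]]
```

>>> {"api": "arm_command", "payload": {"rows": [[[0,0.003,-0.001,0.035,0,0,0],[0,0.0075,-0.0015,0.09,0,0,0],[0,0.011,-0.0015,0.13,0,0,0],[0,0.0143,-0.0015,0.175,0,0,0],[0,0.0175,-0.0015,0.217,0,0,0],[0,0.0207,-0.0015,0.26,0,0,0],[0,0.0207,-0.0015,0.26,0,0,0]]]}}

```text
t: 35.25
ee_pos: [0.4983, 0.1965, 0.0822]
tcp_rot: [-165.0, 0.0, 76.4]
ft_force: [0.0, -0.0, -2.5]
grip_width: 0.0176
gripper_force: 30.0
```

```bash
python3 - <<'E'
from h import *
im=where(); im=hough()
f=rot([0,0,166.4]).apply([1,0,0]); t0=scoop_pt([[.018,0,0]])[0]; print('tip',t0,T.inv().apply(t0-C))
k=CAS[0]-f*.009; A=k+[0,0,.085]; up=t0+[0,0,.075]
rows([pose(t0+[0,0,.03],15),pose(up,15)]+[pose(up+(A-up)*s,15) for s in (.12,.25,.4,.55,.7,.85,.95,1)])
E
```

```text
pred px pocket,crest,tip,heel [[302.7, 211.7], [291.7, 212.2], [282.8, 208.3], [330.5, 208.2]] tip/heel z [0.0188 0.007 ]
hough 331.8 142.5 11.4 [-0.0244  0.0482  0.016 ]
hough 324.5 175.8 10.7 [-0.0309  0.0184  0.016 ]
tip [0.44409875 0.21005872 0.01899215] [-0.0704616  -0.01454303  0.01899215]
[-0.0001, -0.0075, -0.0289] [0.002, 0.001, 0.002]
[-0.0002, -0.019, -0.0724] [0.002, 0.001, 0.002]
[-0.0229, 0.0101, -0.079] [0.002, 0.001, 0.002]
[-0.0475, 0.0416, -0.0862] [0.002, 0.001, 0.002]
[-0.076, 0.078, -0.0944] [0.002, 0.001, 0.002]
[-0.1044, 0.1144, -0.1027] [0.002, 0.001, 0.002]
[-0.1328, 0.1507, -0.1109] [0.002, 0.001, 0.002]
[-0.1613, 0.1871, -0.1192] [0.002, 0.001, 0.002]
[-0.1802, 0.2114, -0.1247] [0.002, 0.001, 0.002]
[-0.1897, 0.2235, -0.1274] [0.002, 0.001, 0.002]
```

>>> {"api": "arm_command", "payload": {"rows": [[[0,-0.003,-0.01,0,0,0,0],[0,-0.008,-0.029,0,0,0,0],[0,-0.013,-0.05,0,0,0,0],[-0.003,-0.016,-0.068,0,0,0,0],[-0.01,-0.006,-0.075,0,0,0,0],[-0.023,0.01,-0.079,0,0,0,0],[-0.037,0.028,-0.083,0,0,0,0],[-0.053,0.049,-0.088,0,0,0,0],[-0.07,0.07,-0.093,0,0,0,0],[-0.087,0.092,-0.098,0,0,0,0],[-0.104,0.114,-0.103,0,0,0,0],[-0.121,0.135,-0.108,0,0,0,0],[-0.138,0.157,-0.113,0,0,0,0],[-0.154,0.178,-0.117,0,0,0,0],[-0.169,0.197,-0.121,0,0,0,0],[-0.181,0.212,-0.125,0,0,0,0],[-0.188,0.221,-0.127,0,0,0,0],[-0.19,0.2235,-0.1275,0,0,0,0],[-0.19,0.2235,-0.1275,0,0,0,0]]]}}

```text
t: 37.3
ee_pos: [0.6945, -0.0457, 0.1479]
tcp_rot: [-165.0, 0.0, 76.5]
ft_force: [-0.6, 0.6, -1.5]
grip_width: 0.018
gripper_force: 30.0
```

```bash
python3 - <<'E'
from fit import *
im=where(); cv2.imwrite('pics/w13_raw.png',im[:,:,::-1]); print('tip',scoop_pt([[.018,0,0]]),'want',CAS[0]-rot([0,0,166.4]).apply([.009,0,0]))
c=vision.calibration('wrist')
for d in vision.outline_of('wrist','castor0_seat')[:3]: print(round(d['p'],2),d['rect'])
t=np.linspace(0,6.28,40)
X=CAS[0]+np.c_[.0245*np.cos(t),.0245*np.sin(t),t*0+.032]; X=np.r_[X,CAS[0]+rot([0,0,4]).apply([[a,b,0] for a in(-.032,.032) for b in(-.032,.032)])]
q=proj(c,X); print('pred castor bbox',q.min(0),q.max(0)-q.min(0))
a=cv2.imread('pics/w10_raw.png').max(2); b=im.max(2); print(a[212,284:330:2]);print(b[212,284:330:2])
E
```

```text
wrist 0.55 [292.2, 204.8, 21.1, 15.0] [[ 0.6327 -0.0518  0.016 ]] [[ 0.1748 -0.2243  0.016 ]]
wrist 0.5 [181.6, 206.2, 15.3, 14.9] [[ 0.4724 -0.0264  0.016 ]] [[ 0.0131 -0.2376  0.016 ]]
pred px pocket,crest,tip,heel [[303.2, 211.6], [292.2, 212.0], [283.2, 208.2], [331.0, 208.1]] tip/heel z [0.0849 0.073 ]
tip [[ 0.64167036 -0.03197752  0.08485154]] want [ 0.64174765 -0.03211628  0.        ]
0.64 [272.3, 159.6, 58.6, 55.0]
pred castor bbox [272.05191976 159.9413169 ] [61.77456056 61.84610332]
[128 128 130 134 133 134  95  98  99 101 106 107 104 100  98  95 108 111
 111 111 112 132 132]
[119 120 122 127 125 115  90  93  95  99 101 100  96  97  92  90 101 106
 106 106 105 125 126]
```

Ball aboard at (303,212) and the castor matches its prediction. The first ball also shows seated in the other cup. Pour.

>>> {"api": "arm_command", "payload": {"rows": [[[0,-0.0015,0.01,-0.06,0,0,0],[0,-0.003,0.02,-0.122,0,0,0],[0,-0.0045,0.03,-0.175,0,0,0],[0,-0.0057,0.039,-0.227,0,0,0],[0,-0.0057,0.039,-0.227,0,0,0],[0,-0.0112,0.0393,-0.297,0,0,0],[0,-0.0168,0.0395,-0.367,0,0,0],[0,-0.0225,0.0398,-0.437,0,0,0],[0,-0.0282,0.0403,-0.506,0,0,0],[0,-0.036,0.042,-0.602,0,0,0],[0,-0.044,0.044,-0.698,0,0,0],[0,-0.044,0.044,-0.698,0,0,0],[0,-0.044,0.044,-0.698,0,0,0],[0,-0.044,0.044,-0.698,0,0,0]]]}}

```text
t: 38.85
ee_pos: [0.6439, -0.0327, 0.1183]
tcp_rot: [154.9, 0.0, 76.5]
ft_force: [0.1, 0.1, -1.0]
grip_width: 0.0176
gripper_force: 30.0
```

```bash
python3 - <<'E'
from h import *
im=where(); cv2.imwrite('pics/w14_raw.png',im[:,:,::-1]); print('seats px',proj(vision.calibration('wrist'),[CAS[0]+[0,0,.019],CAS[1]+[0,0,.019]]))
balls('side'); print('seat side',proj(vision.calibration('side'),[CAS[0]+[0,0,.019]])); print(im.max(2)[212,284:330:2])
f=rot([0,0,166.4]).apply([1,0,0]); k=CAS[0]-f*.009
# pad: restore scoop origin near pad, tcp was (.5110,-.2590) when first held: origin there
o=np.array([.510,-.2588,0])+.018*rot([0,0,169.5]).apply([1,0,0]); f2=rot([0,0,169.5]).apply([.018,0,0]); G=o+f2+[0,0,.085]
A=k+[0,0,.09]
rows([pose(k+[0,0,.05]-f*.005,-15),pose(A,0)]+[pose(A+(G-A)*s,0,166.4+3.1*s) for s in(.25,.5,.75,1)])
print('down'); rows([pose(G-[0,0,.085-.006],0,169.5)],pose(G,0,169.5)); print(pose(G-[0,0,.079],0,169.5)[0])
E
```

```text
wrist 0.56 [75.0, 252.9, 22.6, 29.7] [[ 0.4772 -0.0302  0.016 ]] [[ 0.0186 -0.2402  0.016 ]]
pred px pocket,crest,tip,heel [[302.7, 211.9], [291.6, 212.3], [282.7, 208.4], [330.4, 208.4]] tip/heel z [0.0342 0.0537]
seats px [[268.02048788 205.39226957]
 [ 85.07825863 269.4896303 ]]
seat side [[283.3874372  214.00345599]]
[110 108 111 114 113 114 114 115 114 113 114 114 114 113 113 113  96  95
  96  95  95 114 114]
[0.0008, 0.0231, -0.0055] [0.176, -0.0, 0.001]
[0.0008, 0.0515, -0.029] [0.438, -0.0, 0.001]
[-0.062, 0.0258, -0.0396] [0.438, 0.003, -0.012]
[-0.1248, 0.0001, -0.0502] [0.438, 0.006, -0.025]
[-0.1876, -0.0255, -0.0609] [0.438, 0.009, -0.039]
[-0.2503, -0.0512, -0.0715] [0.438, 0.012, -0.052]
down
[0.0, 0.0, 0.079] [0.0, 0.0, 0.0]
[ 0.51   -0.2588  0.0815]
```

>>> {"api": "arm_command", "payload": {"rows": [[[0,0.012,-0.003,0.087,0,0,0],[0,0.023,-0.0055,0.175,0,0,0],[0,0.037,-0.017,0.3,0,0,0],[0,0.0515,-0.029,0.438,0,0,0],[-0.02,0.043,-0.032,0.438,0.001,-0.004,0],[-0.05,0.031,-0.037,0.438,0.002,-0.01,0],[-0.085,0.016,-0.043,0.438,0.004,-0.018,0],[-0.125,0,-0.05,0.438,0.006,-0.025,0],[-0.165,-0.016,-0.057,0.438,0.008,-0.034,0],[-0.2,-0.03,-0.063,0.438,0.01,-0.042,0],[-0.228,-0.042,-0.068,0.438,0.011,-0.048,0],[-0.245,-0.049,-0.0705,0.438,0.012,-0.052,0],[-0.2503,-0.0512,-0.0715,0.438,0.012,-0.052,0],[-0.2503,-0.0512,-0.0715,0.438,0.012,-0.052,0]]]}}

```text
t: 40.45
ee_pos: [0.5095, -0.259, 0.1605]
tcp_rot: [-180.0, -0.0, 79.5]
ft_force: [-0.4, 0.1, -1.8]
grip_width: 0.0176
gripper_force: 30.0
```

```bash
python3 - <<'E'
from h import *
cs=vision.calibration('side'); im=vision.read_camera('side'); old=cv2.imread('pics/side1.png')[:,:,::-1]
for i in(0,1):
    x,y=proj(cs,[CAS[i]+[0,0,.019]])[0]; x,y=int(round(x)),int(round(y)); print(i,(x,y),'old'); print(old.max(2)[y-6:y+7:2,x-8:x+9:2]); print('new'); print(im.max(2)[y-6:y+7:2,x-8:x+9:2])
for d in vision.outline_of('side','ball0_center'): print('side',round(d['p'],2),d['rect'])
c=vision.calibration('wrist'); w=vision.read_camera('wrist'); cv2.imwrite('pics/w15_raw.png',w[:,:,::-1])
for d in vision.outline_of('wrist','pad')[:2]: print('pad',round(d['p'],2),d['rect'])
p,R=tcp(); print(p,R.as_euler('xyz',degrees=True),'tip/heel',scoop_pt([[.018,0,0],[-.028,0,0]]))
t=np.mean([[.5663,-.2027],[.5456,-.3036],[.4371,-.2828],[.4606,-.1764]],0); print('pad centre',t)
q=proj(c,np.r_[t,0]+rot([0,0,-12]).apply([[a,b,.006] for a in(-.055,.055) for b in(-.055,.055)])); print('pad pred',q.min(0),q.max(0)-q.min(0))
E
```

```text
0 (283, 214) old
[[ 87  88  90  92  91  90  89  87  86]
 [ 81  87  86  91  91  89  89  87  80]
 [ 81  83  86  91  94  89  85  82  84]
 [ 93  79  83  86  90  90  85  78  88]
 [119 106  85  86  88  83  89  85  87]
 [ 88  92 107 115 116 116  85  89  89]
 [ 88  84  89  87  82  86  91  88  89]]
new
[[ 86  86  87  90  94  92  88  87  85]
 [ 81  86  86  88  86  87  85  87  82]
 [105  82  83  86  91  89  84  85  82]
 [140  79  82  91  97  94  82  78 101]
 [120 123  96  86  89  83 100 111  89]
 [ 86  93 106 117 111 118  90  88  87]
 [ 88  86  89  89  80  87  89  89  89]]
1 (345, 215) old
[[86 86 87 91 93 87 88 87 86]
 [83 84 86 91 93 90 86 86 84]
 [84 84 87 92 93 90 87 83 80]
 [87 78 85 87 94 87 86 81 82]
 [87 79 82 87 86 87 80 84 84]
 [85 87 80 88 82 95 86 84 87]
 [90 88 89 89 84 88 90 90 88]]
new
[[86 88 90 91 94 91 87 91 81]
 [84 85 89 88 87 87 88 85 85]
 [81 85 87 84 90 85 85 78 81]
 [83 79 82 90 97 91 83 79 79]
 [88 82 79 83 89 89 80 82 88]
 [86 88 77 89 85 89 87 85 88]
 [87 87 89 88 82 88 89 87 91]]
side 0.51 [340.7, 211.8, 8.7, 9.8]
side 0.33 [225.8, 143.0, 31.3, 44.6]
pad 0.88 [268.0, 128.8, 88.1, 98.8]
[ 0.51044678 -0.25727229  0.16042334] [ 1.79996869e+02 -5.29829455e-02  7.96579954e+01] tip/heel [[ 0.47504824 -0.2507415   0.08492141]
 [ 0.52030091 -0.25899958  0.08492392]]
pad centre [ 0.5024   -0.241375]
pad pred [265.59295755 133.27893223] [93.91280974 92.30225868]
```

>>> {"api": "arm_command", "payload": {"rows": [[[0,0,0.025,0,0,0,0],[0,0,0.05,0,0,0,0],[0,0,0.068,0,0,0,0],[0,0,0.075,0,0,0,0],[0,0,0.0775,0,0,0,0],[0,0,0.079,0,0,0,0],[0,0,0.0795,0,0,0,0],[0,0,0.0795,0,0,0,0]]]}}

```text
t: 41.45
ee_pos: [0.51, -0.2585, 0.0816]
tcp_rot: [179.9, -0.0, 79.6]
ft_force: [-0.6, 0.8, -2.2]
grip_width: 0.0177
gripper_force: 30.0
```

>>> {"api": "arm_command", "payload": {"rows": [[[0,0,0.0008,0,0,0,0],[0,0,0.0016,0,0,0,0],[0,0,0.0016,0,0,0,0]]]}}

```text
t: 41.75
ee_pos: [0.5104, -0.2588, 0.081]
tcp_rot: [179.9, 0.0, 79.6]
ft_force: [-4.9, 1.9, 18.8]
grip_width: 0.0177
gripper_force: 30.0
```

>>> {"api": "arm_command", "payload": {"rows": [[[0,0,-0.0008,0,0,0,0],[0,0,-0.0008,0,0,0,0],[0,0,-0.0008,0,0,0,0.03],[0,0,-0.0008,0,0,0,0.05],[0,0,-0.0008,0,0,0,0.06],[0,0,-0.0008,0,0,0,0.06],[0,0,-0.025,0,0,0,0.06],[0,0,-0.06,0,0,0,0.06],[0,0,-0.1,0,0,0,0.06],[0,0,-0.14,0,0,0,0.06],[-0.04,0,-0.17,0,0,0,0.06],[-0.09,0,-0.18,0,0,0,0.06],[-0.14,0,-0.18,0,0,0,0.06],[-0.19,0,-0.18,0,0,0,0.06],[-0.22,0,-0.18,0,0,0,0.06],[-0.22,0,-0.18,0,0,0,0.06]]]}}

```text
t: 43.35
ee_pos: [0.467, -0.4796, 0.2582]
tcp_rot: [-179.9, 0.0, 79.2]
ft_force: [-1.3, 0.7, -0.3]
grip_width: 0.0601
gripper_force: 0.0
```

```bash
python3 - <<'E'
from fit import *
x=fit_scoop([.4925,-.2555,169.5],.006,('side','top')); print(x)
for n in('top','side'):
    c,im=balls(n); cv2.imwrite(f'pics/{n}9.png',im[:,:,::-1]); old=cv2.imread(f'pics/{n}1.png')[:,:,::-1]
    for i in(0,1):
        u=proj(c,[CAS[i]+[0,0,.019]])[0].round().astype(int); s=(slice(u[1]-6,u[1]+7),slice(u[0]-6,u[0]+7)); d=im[s].astype(int).max(2)-old[s].astype(int).max(2); print(n,i,'mean|diff|',abs(d).mean().round(1),'max',abs(d).max()); 
    a=T.apply([[.02,0,.006],[.05,.03,.006]])+C; u=proj(c,a[:1])[0].round().astype(int); s=(slice(u[1]-6,u[1]+7),slice(u[0]-6,u[0]+7)); print('ref',abs(im[s].astype(int)-old[s]).mean().round(1))
    for v,w in((-.031,.018),(-.024,.048),(-.0254,-.048),(-.011,-.0145)):
        u=proj(c,C+T.apply([[v,w,.016]]))[0].round().astype(int); s=(slice(u[1]-4,u[1]+5),slice(u[0]-4,u[0]+5)); print('tray ball',(v,w),im[s].std().round(1),old[s].std().round(1))
s=sensors.get_state(); print(s['t'],s['ft_force'],s['gripper_force'])
E
```

```text
side 0.73 [330.6, 123.0, 13.5, 38.3]
top 0.53 [404.0, 208.3, 21.4, 19.4]
cost 454.6891784667969 start 867.94116
[  0.49454232  -0.25424791 171.8304748 ]
top 0.58 [322.8, 223.4, 10.6, 5.1] [[ 0.4774 -0.0361  0.016 ]] [[ 0.0202 -0.2459  0.016 ]]
top 0 mean|diff| 18.7 max 56
top 1 mean|diff| 9.0 max 24
ref 13.6
tray ball (-0.031, 0.018) 21.4 22.6
tray ball (-0.024, 0.048) 21.7 22.7
tray ball (-0.0254, -0.048) 2.1 21.7
tray ball (-0.011, -0.0145) 2.0 22.5
side 0.41 [340.2, 210.4, 8.1, 9.8] [[ 0.4809 -0.0343  0.016 ]] [[ 0.0231 -0.2432  0.016 ]]
side 0 mean|diff| 27.3 max 98
side 1 mean|diff| 2.1 max 12
ref 9.9
tray ball (-0.031, 0.018) 33.6 33.7
tray ball (-0.024, 0.048) 34.1 34.3
tray ball (-0.0254, -0.048) 7.3 32.9
tray ball (-0.011, -0.0145) 1.5 34.2
43.75 [ 0.27221776  0.36583823 -0.04344315] 0.0
```

```bash
python3 - <<'E'
from h import *
for n in('top','side'):
    c=vision.calibration(n); A=cv2.imread(f'pics/{n}0.png').max(2); Bn=cv2.imread(f'pics/{n}9.png').max(2)
    for i in (0,1):
        u=proj(c,[CAS[i]+[0,0,.019]])[0].round().astype(int); s=(slice(u[1]-8,u[1]+9,2),slice(u[0]-8,u[0]+9,2)); print(n,i,'initial | now'); print(np.hstack([A[s],np.zeros((9,1),int),Bn[s]]))
cmd([.66,-.13,.30],[180,0,79.5])
E
```

```text
top 0 initial | now
[[ 79 110 122 129 130 125 118  90  56   0  79 109 122 130 129 126 118  82
   49]
 [107 118 123 126 129 128 124 114  87   0 107 117 122 125 121 126 117  76
   67]
 [106 111 118 127 128 124 116 110 105   0 107 109 110  92  77  99  92  60
   71]
 [ 95 102 107 116 119 114 107 104 100   0  96  99  97  82  86  77  64  60
   64]
 [ 84  85  76  80  82  80  90  90  93   0  84  85  86 112 118  92  63  63
   66]
 [ 80  66  63  73  72  64  66  78  94   0  82  66  77 120 131  84  60  62
   68]
 [ 92  63  61  63  64  62  62  79  90   0  91  64  62  86  95  65  60  64
   72]
 [113  88  66  61  61  63  77  87  80   0 113  87  66  62  61  62  63  69
   74]
 [107 117 109  98  95  95  87  78  67   0 106 117 105  84  73  71  72  73
   62]]
top 1 initial | now
[[72 72 68 64 60 66 71 73 68  0 70 75 65 65 65 63 70 72 69]
 [69 68 62 61 62 61 65 67 76  0 68 62 64 63 64 61 62 65 75]
 [65 63 61 66 65 63 64 63 73  0 67 63 62 63 62 61 61 64 73]
 [63 65 63 74 75 72 62 62 68  0 64 63 63 62 62 61 62 61 67]
 [63 61 63 76 76 72 61 63 66  0 61 61 63 67 67 62 63 61 65]
 [64 63 63 69 71 66 62 61 67  
[... 886 characters left out ...]
 88 115 152 152 155 151 154 153   0  85  87 113 154 153 156 154 153
  154]]
side 1 initial | now
[[93 88 87 91 92 88 89 88 95  0 95 88 89 94 92 92 89 88 97]
 [86 86 88 92 93 89 88 87 87  0 84 88 88 91 93 94 91 87 85]
 [82 87 86 91 93 91 87 87 84  0 84 86 86 90 89 90 86 86 84]
 [77 85 87 94 92 90 82 86 81  0 80 86 86 86 91 89 83 82 80]
 [84 79 84 89 90 89 83 80 76  0 84 76 81 92 96 90 84 82 82]
 [88 82 81 86 87 89 81 83 90  0 86 82 79 86 86 89 78 84 88]
 [87 87 82 88 84 91 89 86 90  0 84 89 78 87 80 93 87 88 91]
 [87 87 90 88 83 88 88 89 88  0 86 88 91 87 85 89 87 91 86]
 [87 86 89 90 90 88 89 92 88  0 86 88 89 88 89 89 88 88 89]]
shift [ 0.3725  0.1248 -0.0403] turn [ 0.0002 -0.0003  0.0025]
```

```bash
python3 -c "
from rig import workorder
print(workorder.sign_off())"
```

```text
the job is handed in; nothing more can be done
None
```

The job is handed in at about 44 s: one ball in each castor cup, two spares still in the tray, and the scoop standing upright on its pad, released. The scoop slipped in the grip on the first try and was regripped inside the tray; the verdict was not shown.

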